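# Pot up the herb trough's empty well and dip its water tank

### The job

Fit the new grow pod squarely into the herb trough's empty well, one part on another: first the basket with its clay plug, then the tall, narrower spacer ring over the plug, then the flat, wider cover ring on top, letting go of each once it is home. Then take the dip rod from its rest by the handle, push it down the sloping filler neck until its collar stops on the mouth, draw it right out again, and finish still holding it in the gripper, level and still, some 25 cm above the counter so that the marks at its tip can be read. Leave everything else on the counter standing where it is.

Things in the scene. Friction and masses are not known exactly. Their poses are not given: they have to be found in the camera images.
- trough: Fixed taupe herb trough, white deck, 150 (x) by 320 (y) by 95 mm high; origin under its centre on the counter, z up. The planted wells (y = +30, -45 mm) carry such pods already, 54 mm wide, 26 mm above the deck, with seedlings up to 58 mm above it; the well at y = +105 mm is empty. The filler neck rises out of the long side +x (away from the robot) at y = -115 mm.
- well (a point): Centre of the mouth of the empty well, level with the deck (95 mm above the counter). Straight bore of 49 mm diameter, 12 mm deep, down to a ledge; below the ledge a 40 mm hole goes through into the tank. The basket's flange rests on the ledge, so a seated basket's origin is 52 mm below this point.
- filler: Sloping filler neck fixed to the trough. Origin: centre of its round mouth, 108 mm above the counter; its z axis is the neck's axis, pointing outwards, 45 degrees up from level towards the trough's +x; the rod goes in along -z. Bore 15 mm diameter, flared to 21 mm at the mouth, rim 28 mm outside; free depth over 125 mm.
- basket: Black net basket with a terracotta plug fixed in it, standing upright; origin under its centre, z up, 78 mm high. Tapered cup 30 to 36 mm diameter up to 40 mm, flange 45 mm diameter from 40 to 46 mm, above it the plug, 26 mm diameter from 46 to 78 mm (top 6 mm tapered to 21): lift it by the plug. 45 g.
- spacer: Tall grey plastic ring, 45 mm outside, 31 mm bore, 20 mm high; origin at the centre of its underside, z up. Goes over the plug and down on the basket's flange (its origin then 46 mm above the basket's origin, its top 14 mm above the deck). 25 g.
- cover: Flat, wider grey plastic ring, 54 mm outside, 31 mm bore, 12 mm high; origin at the centre of its underside, z up. Goes over the plug and lies on the spacer ring (its origin then 66 mm above the basket's origin), flush with the plug's top. 20 g.
- dip_rod: Steel dip rod, 90 g. Origin on its axis at the collar's underside; x axis along the rod to the tip. Shaft 8 mm diameter, x 0 to +121 mm; collar 28 mm diameter, x -6 to 0; handle 14 mm wide (y), 18 mm high (z), x -12 to -107 mm. Starts level in its rest, axis 50 mm above the counter, tip roughly towards the robot. The collar stops on the neck's mouth: fully in, its origin and the filler's coincide.
- rod_tip (a point): The round tip of the dip rod (x = +121 mm on the rod's axis); three dark marks on the shaft 21 to 51 mm from it.
- rest: Fixed beech rest of the dip rod: base plate 190 by 64 by 10 mm, two posts 12 mm thick and 44 mm wide, notched from above: one under the shaft 35 mm from the rod's origin towards the tip (60 mm high), one under the handle 96 mm behind it (55 mm high). Origin on the counter below the rod's origin, x towards the tip. The handle is free between 15 and 85 mm behind the origin.
- flask: Conical glass flask with a small air plant, 90 mm across, 110 mm high; leave standing.
- mug: White mug, 76 mm across, 85 mm high, with a handle; leave standing.
- feed_bottle: Grey plant-feed bottle, 52 mm across, 115 mm high; leave standing.
- seed_jar: Small amber seed jar, 48 mm across, 55 mm high; leave standing.
- scoop: Steel measuring spoon lying flat, 150 mm long; leave lying.
- pinch_bowl: White pinch bowl, 68 mm across, 30 mm high; leave standing.
- tea_tin: Steel tea tin, 72 mm across, 100 mm high; leave standing.
Things that resemble listed ones, but are neither listed nor needed, are in the scene too. What is shaped like the dip_rod but green is not meant.

How it is judged:
On the way, in this order (a step that is already met when the one before it is completed fails the run):
1. the basket hangs upright in the empty well, its flange on the ledge, released (horizontal distance between basket and well below 0.005 m and z of basket in the frame of trough between 0.04 and 0.046 m and angle between basket's own z axis and vertical below 0.06 rad and contact force between the fingers and basket below 0.2 N), for 0.2 s.
2. the spacer ring lies flat on the basket's flange around the plug, released (horizontal distance between basket and well below 0.005 m and z of basket in the frame of trough between 0.04 and 0.046 m and angle between each of basket, spacer's own z axis and vertical below 0.06 rad and horizontal distance between spacer and basket below 0.005 m and z of spacer in the frame of basket between 0.043 and 0.049 m and contact force between the fingers and spacer below 0.2 N), for 0.2 s.
3. the cover ring lies flat on the spacer around the plug, released (horizontal distance between basket and well below 0.005 m and z of basket in the frame of trough between 0.04 and 0.046 m and angle between each of basket, spacer, cover's own z axis and vertical below 0.06 rad and horizontal distance between each of spacer, cover and basket below 0.005 m and z of spacer in the frame of basket between 0.043 and 0.049 m and z of cover in the frame of basket between 0.063 and 0.069 m and contact force between the fingers and cover below 0.2 N), for 0.2 s.
4. the dip rod, held in the gripper, is in the filler neck up to its collar (within 4 mm) (z of dip_rod in the frame of filler between -0.004 and 0.004 m and distance between dip_rod and filler below 0.006 m and angle between the x axis of dip_rod and the z axis of filler, either way round below 0.09 rad and z of rod_tip in the frame of filler below -0.1 m and contact force between the fingers and dip_rod above 0.5 N), for 0.1 s.
At the end, for the whole second after the job is handed in: Basket, spacer and cover seated in the well within 5 mm sideways, 3 mm in height, 0.06 rad of upright; the dip rod out of the neck, gripped, clear of trough and rest, collar and tip over 160 mm above the counter, within 0.14 rad of level, still (under 0.03 m/s) (horizontal distance between basket and well below 0.005 m and z of basket in the frame of trough between 0.04 and 0.046 m and angle between each of basket, spacer, cover's own z axis and vertical below 0.06 rad and horizontal distance between each of spacer, cover and basket below 0.005 m and z of spacer in the frame of basket between 0.043 and 0.049 m and z of cover in the frame of basket between 0.063 and 0.069 m and height (world z) of each of dip_rod, rod_tip above 0.16 m and angle between dip_rod's own x axis and vertical between 1.43 and 1.71 rad and linear speed of dip_rod below 0.03 m/s and angular speed of dip_rod below 0.2 rad/s and contact force between the fingers and dip_rod above 1 N and contact force between dip_rod and trough below 0.1 N and contact force between dip_rod and rest below 0.1 N); the arm keeps its last pose, push and grip.
It fails at once if a bystander on the counter is pushed more than 25 mm away or tipped over (distance of any of flask, mug, feed_bottle, seed_jar, scoop, pinch_bowl, tea_tin from where it was at the start of the episode above 0.025 m or angle between any of flask, mug, feed_bottle, seed_jar, scoop, pinch_bowl, tea_tin's own z axis and vertical above 0.35 rad).
It also fails if it takes over 72 s, if anything falls off the work surface, if the arm or the gripper's body presses on something with over 40 N, if the wrist force passes 120 N, or if a joint passes its speed limit or range.

### The arm

A 6-joint arm with a two-finger parallel gripper is mounted at the origin on the work surface. World frame = base frame: x ahead of the robot, y to its left, z up, the work surface at z = 0. Lengths are in m, angles in rad, forces in N, time in s.
With the tool pointing down it reaches from about 0.25 to 0.85 m from the base axis. Payload 12.5 kg.
Tool frame: the origin (TCP) lies on the centre line of the jaws, within the pads' length; the fingertips stand 22 mm ahead of it and the grasp point (between the pads) lies 3 mm ahead of it (env.tcp_to_tips is the z of the fingertips in the tool frame, in m); z points along the fingers, y is the line along which they close (so a half turn about z gives the same grasp; the last joint's range is limited). The gripper opens to 93 mm and grips with 3 to 60 N. Pads are 15 mm wide; open, the fingers measure 128 mm over their backs; the gripper's body (75 mm by 188 mm) begins 65 mm behind the grasp point.
Start: joints at [-1.225, 0.351, 1.652, -0, 1.139, -0.085], TCP at [0.23, -0.5, 0.241] pointing down, gripper open.
Joint ranges: [-2.75, 2.75], [-0.79, 2.1], [0.01, 2.65], [-1.57, 4.71], [0.07, 3.14], [-2.87, 2.87]. Speed limits (rad/s): [2.22, 2.22, 2.79, 3.14, 3.14, 3.14].

### API

Orientations are given as a 3x3 rotation matrix whose columns are the frame's x, y, z axes.
In Python, from rig import monitor, viewer, env, finder gives the robot as it stands.
- The arm moves only by the tool apply_moves, never from a script. Its argument "series" is a list that holds one entry, the list of rows, each a list of 6 numbers: the shift along the tool's x, y, z in units of 0.03 m (1.0 is 0.03 m), then the turn, a rotation vector about the tool's x, y, z in units of 360 degrees (1.0 is 360 degrees). In form: [[[dx, dy, dz, wx, wy, wz], ...]]. A call has 1 to 8 rows; each row shifts and turns the commanded pose from where the row before left it, along the tool's axes as they then stand; what a row does not reach is not made up. A row lasts 1/12 s, in which the tool goes at most 41.7 mm and 7.16 degrees, less where a joint would pass 70% of its speed; a pose out of reach is approached as far as the arm can. A call with a number of a shift or a turn outside -1 to 1 is refused whole. A call with a gripper value outside its range is refused whole. "jaw" is the opening, from -1 (shut) to 1 (fully open), set as the call begins (left out, the last holds). The fingers move at their own pace and stop on an object; "newtons" is the grip in N (left out, the last holds). Time passes only in rows, so rows that do not move let the fingers close. It gives the time, the measured TCP pose, the force, the opening and the grip force at its end, in the units of the state.
- monitor.observe(): the state, without advancing time (a new reading comes with each control period).
- viewer.snapshot(name): name is "scene" or "top" or "wrist"; returns a dict with "frame" (384x512x3 uint8, red, green, blue), "fx", "fy", "cx", "cy" (pixels), "cam_to_world" (4x4, takes a point from camera to world coordinates). Camera axes: x right, y down, z forward; pixel columns grow to the right and rows downward; lengths in m; the calibration is good to about 2 mm. A picture is of the moment at which its call begins. There is no depth.
- env.close_job(): hands the job in; it is judged then, once.
Trained networks look in a picture, given as the dict that the camera call returned (one of the last four; its "shot" number tells which), for a name from the list of things; names that differ only in an ending like _2 or _b are one class to them, and where a whole thing is asked for, a point or a joint stands for the part that bears it (a point fixed in the world has none). Each returns a list of dicts, best first, with "p" (0 to 1); they miss things now and then, are a little off and sometimes report something else, mostly with a low value. They report only what shows in the picture. A call takes as long as a camera call. They do not tell look-alikes from the thing itself.
- finder.find_in(picture, target): "centre" ([row, column] in pixels, amid what is visible of it).
- finder.outline_of(picture, target): "mask" (384x512 bool, what is visible of it) and "centre" ([row, column] in pixels, amid what is visible of it).
The state is a dict: "clock": time; "joint_positions": joint angles; "dq": joint speeds; "effort": joint torques, N m; "tcp_pos": TCP position; "eef_rot": TCP orientation; "contact_force": force on the tool from outside, world axes, zero at the start; "ft_torque": the same for the moment, N m; "opening": opening from 0.0 (shut) to 1.0 (fully open); "gripper_force": force on a finger pad.
Only numpy, scipy, OpenCV 4.12 (cv2) and the standard library are available. Lean on these libraries where they do the work, as an engineer would, in place of code of your own. Each camera call takes 0.05 s, during which the arm holds its last target. There are 200 camera calls.

## Working session

There is one attempt and no reset: what is moved stays moved. The work goes in short steps, Python scripts to look and compute and a tool call to move; the robot and the scene stay as the last step left them, time stands still between calls to the robot, and variables do not carry over. Pictures are saved under pics/ and viewed, at most 10 in all, crops included, and the job is handed in when it is done.

Besides the shell and the picture viewer there is one more tool, called after ">>>" in YAML: its name, and indented under it one key for each argument. apply_moves: Moves the arm, as the interface text tells. Shifts and turns lie within -1 to 1; 1 stands for 0.03 m of shift or 360 degrees of turn. Its arguments: {"type":"object","properties":{"series":{"type":"array"},"jaw":{"type":"number"},"newtons":{"type":"number"}},"required":["series"]}

```bash
ls; mkdir -p pics
cat > h.py <<'E'
import numpy as np, cv2
from rig import monitor, viewer, env, finder
def ray(p,rc):
    d=np.array([(rc[1]-p['cx'])/p['fx'],(rc[0]-p['cy'])/p['fy'],1.]);M=np.array(p['cam_to_world'])
    d=M[:3,:3]@d; return M[:3,3],d/np.linalg.norm(d)
def atz(p,rc,z):
    o,d=ray(p,rc); return o+d*(z-o[2])/d[2]
def tri(rs):
    A=sum(np.eye(3)-np.outer(d,d) for o,d in rs);b=sum((np.eye(3)-np.outer(d,d))@o for o,d in rs)
    return np.linalg.solve(A,b)
def proj(p,X):
    M=np.linalg.inv(np.array(p['cam_to_world']));c=M[:3,:3]@np.array(X)+M[:3,3]
    return np.array([p['cy']+p['fy']*c[1]/c[2],p['cx']+p['fx']*c[0]/c[2]])
def save(p,n): cv2.imwrite('pics/'+n+'.png',cv2.cvtColor(np.asarray(p['frame']),cv2.COLOR_RGB2BGR))
np.set_printoptions(precision=4,suppress=True)
E
python3 - <<'E'
from h import *
s=viewer.snapshot('scene');t=viewer.snapshot('top')
im=np.hstack([s['frame'],t['frame']])
for n,p in(('scene',s),('top',t)): print(n,p['fx'],np.array(p['cam_to_world']));save(p,n)
for tg in ['trough','well','filler','basket','spacer','cover','dip_rod','rod_tip','rest','flask','mug','feed_bottle','seed_jar','scoop','pinch_bowl','tea_tin']:
  for n,p in(('s',s),('t',t)):
    print(tg,n,[(round(r['p'],2),[round(float(c)) for c in r['centre']],atz(p,r['centre'],0.03)[:2].round(3).tolist()) for r in finder.find_in(p,tg)[:4]])
print(monitor.observe()['clock'])
E
```

```text
pics
scene 420.4496019750505 [[-0.5515  0.6314 -0.5452  1.1064]
 [ 0.8342  0.4219 -0.3552  0.372 ]
 [ 0.0057 -0.6507 -0.7593  0.9801]
 [ 0.      0.      0.      1.    ]]
top 350.6033250530166 [[ 0.018  -0.9931  0.1158  0.3338]
 [-0.9996 -0.0156  0.0222 -0.0346]
 [-0.0203 -0.1162 -0.993   1.2008]
 [ 0.      0.      0.      1.    ]]
trough s [(0.94, [196, 271], [0.434, -0.013])]
trough t [(0.77, [198, 261], [0.457, -0.006])]
well s [(0.59, [193, 270], [0.423, -0.022]), (0.23, [258, 425], [0.387, 0.43])]
well t [(0.91, [201, 262], [0.448, -0.009])]
filler s [(0.6, [200, 218], [0.532, -0.133])]
filler t [(0.66, [159, 287], [0.59, -0.094])]
basket s [(0.53, [285, 338], [0.582, 0.276])]
basket t [(0.6, [196, 262], [0.462, -0.01]), (0.43, [156, 178], [0.597, 0.279])]
spacer s [(0.74, [240, 354], [0.437, 0.254])]
spacer t [(0.45, [208, 181], [0.42, 0.263]), (0.15, [168, 366], [0.566, -0.361])]
cover s [(0.86, [299, 391], [0.544, 0.4])]
cover t [(0.53, [226, 400], [0.37, -0.467]), (0.48, [178, 143], [0.518, 0.398])]
dip_rod s [(0.67, [197, 272], [0.434, -0.009]), (0.63, [174, 142], [0.577, -0
[... 457 characters left out ...]
51, 384], [0.671, 0.432]), (0.61, [201, 217], [0.535, -0.134])]
mug t [(0.62, [129, 133], [0.689, 0.44])]
feed_bottle s [(0.58, [229, 156], [0.706, -0.214]), (0.31, [197, 269], [0.44, -0.016])]
feed_bottle t [(0.59, [124, 318], [0.715, -0.198])]
seed_jar s [(0.92, [278, 263], [0.667, 0.11]), (0.22, [262, 425], [0.397, 0.433])]
seed_jar t [(0.64, [136, 230], [0.668, 0.105])]
scoop s [(0.64, [255, 226], [0.666, -0.008])]
scoop t [(0.63, [144, 268], [0.643, -0.028]), (0.38, [128, 197], [0.697, 0.217])]
pinch_bowl s [(0.9, [261, 423], [0.398, 0.429])]
pinch_bowl t [(0.66, [216, 131], [0.388, 0.43])]
tea_tin s [(0.8, [124, 169], [0.358, -0.471])]
tea_tin t [(0.67, [228, 401], [0.364, -0.47])]
1.7
```

View pics/top.png

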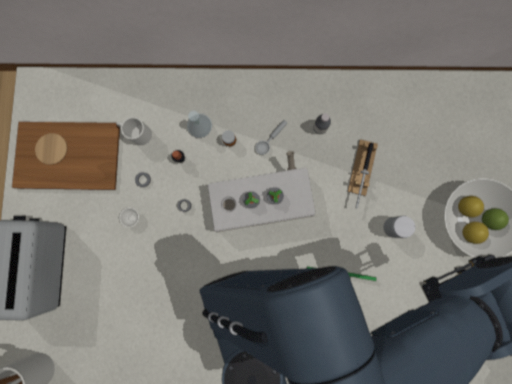

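View pics/scene.png

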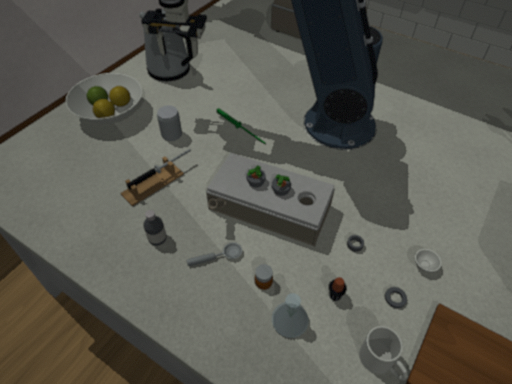

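Top view: the well (empty, dark) is at ~(204,230), with pods at (199,251) and (195,275) and the neck at (155,291). The basket is at (156,178), rings at (205,184) and (180,143), and the black-handled rod in its rest at (165,362). The green look-alike is at (276,370). Next I move over the left group for the wrist camera.

Run:
```python
from h import *
o=monitor.observe();print(o['tcp_pos'],o['eef_rot'],o['clock'],o['opening'])
p=viewer.snapshot('wrist');R=np.array(o['eef_rot']);M=np.array(p['cam_to_world'])
print('cam in tool',R.T@(M[:3,3]-o['tcp_pos']),R.T@M[:3,:3],p['fx'])
```

```text
[ 0.2297 -0.4997  0.2406] [[ 0.9086  0.4176  0.    ]
 [ 0.4176 -0.9086 -0.    ]
 [ 0.      0.     -1.    ]] 1.7 1.0002934742241276
cam in tool [ 0.0824 -0.0003 -0.1449] [[-0.0013 -0.9549 -0.297 ]
 [ 1.     -0.0012 -0.0005]
 [ 0.0001 -0.297   0.9549]] 329.2640290940843
```

```bash
cat >> h.py <<'E'
from scipy.spatial.transform import Rotation as Ro
def plan(p1,yaw1=None,n=None,R1=None,dec=3,cmd=None):
    o=monitor.observe();p=np.array(o['tcp_pos'] if cmd is None else cmd[0]);R=np.array(o['eef_rot'] if cmd is None else cmd[1])
    if R1 is None:
        if yaw1 is None: R1=R
        else: c,s=np.cos(yaw1),np.sin(yaw1);R1=np.array([[c,s,0],[s,-c,0],[0,0,-1]])
    w=Ro.from_matrix(R.T@R1).as_rotvec();d=np.array(p1)-p
    if n is None: n=int(max(1,np.ceil(np.linalg.norm(d)/.03),np.ceil(np.degrees(np.linalg.norm(w))/7.0)))
    print('n',n)
    for i in range(n):
        rem=np.array(p1)-p
        wl=Ro.from_matrix(R.T@R1).as_rotvec()/(n-i)
        row=np.concatenate([R.T@rem/(n-i)/.03,wl/(2*np.pi)]).round(dec+np.array([0,0,0,1,1,1])[0]) 
        row[:3]=row[:3].round(2 if i<n-1 else 3);row[3:]=row[3:].round(4)
        print(row.tolist()); p=p+R@row[:3]*.03; R=R@Ro.from_rotvec(row[3:]*2*np.pi).as_matrix()
    return p,R
E
python3 - <<'E'
from h import *
plan([0.5,0.25,0.33],1.728,26,dec=4)
E
```

```text
n 26
[0.72, -0.73, -0.11, 0.0, 0.0, -0.0079]
[0.75, -0.69, -0.11, 0.0, 0.0, -0.0079]
[0.78, -0.65, -0.12, 0.0, 0.0, -0.0079]
[0.82, -0.61, -0.11, 0.0, 0.0, -0.0079]
[0.85, -0.57, -0.12, 0.0, 0.0, -0.0079]
[0.87, -0.53, -0.11, 0.0, 0.0, -0.008]
[0.9, -0.49, -0.12, 0.0, 0.0, -0.0079]
[0.92, -0.44, -0.11, 0.0, 0.0, -0.008]
[0.94, -0.39, -0.11, 0.0, 0.0, -0.0079]
[0.96, -0.35, -0.12, 0.0, 0.0, -0.008]
[0.98, -0.3, -0.11, 0.0, 0.0, -0.0079]
[0.99, -0.25, -0.12, 0.0, 0.0, -0.008]
[1.0, -0.2, -0.11, 0.0, 0.0, -0.0079]
[1.01, -0.15, -0.12, 0.0, 0.0, -0.008]
[1.02, -0.1, -0.11, 0.0, 0.0, -0.0079]
[1.02, -0.05, -0.12, 0.0, 0.0, -0.008]
[1.02, 0.0, -0.11, 0.0, 0.0, -0.0079]
[1.02, 0.06, -0.12, 0.0, 0.0, -0.008]
[1.02, 0.11, -0.11, 0.0, 0.0, -0.0079]
[1.01, 0.16, -0.12, 0.0, 0.0, -0.008]
[1.0, 0.21, -0.11, 0.0, 0.0, -0.0079]
[0.99, 0.26, -0.12, 0.0, 0.0, -0.008]
[0.98, 0.3, -0.11, 0.0, 0.0, -0.0079]
[0.96, 0.35, -0.12, 0.0, 0.0, -0.008]
[0.94, 0.4, -0.11, 0.0, 0.0, -0.0079]
[0.917, 0.448, -0.119, 0.0, 0.0, -0.008]
```

>>> apply_moves:
  series:
    - [[0.72,-0.73,-0.2,0,0,-0.008],[0.75,-0.69,-0.2,0,0,-0.008],[0.78,-0.65,-0.2,0,0,-0.008],[0.82,-0.61,-0.2,0,0,-0.008],[0.85,-0.57,-0.2,0,0,-0.008],[0.87,-0.53,-0.2,0,0,-0.008],[0.9,-0.49,-0.2,0,0,-0.008],[0.92,-0.44,-0.2,0,0,-0.008]]

```text
clock: 2.42
tcp_pos: [0.3127, -0.2677, 0.289]
eef_rot: [[0.671, 0.741, 0.0], [0.741, -0.671, -0.0], [0.0, 0.0, -1.0]]
contact_force: [0.3, 0.4, 0.5]
opening: 1.002
gripper_force: 0.0
```

>>> apply_moves:
  series:
    - [[0.94,-0.39,-0.2,0,0,-0.008],[0.96,-0.35,-0.2,0,0,-0.008],[0.98,-0.3,-0.2,0,0,-0.008],[0.99,-0.25,-0.2,0,0,-0.008],[1,-0.2,-0.2,0,0,-0.008],[1,-0.15,-0.2,0,0,-0.008],[1,-0.1,-0.2,0,0,-0.008],[1,-0.05,0,0,0,-0.008]]

```text
clock: 3.08
tcp_pos: [0.3941, -0.0378, 0.3318]
eef_rot: [[0.327, 0.945, 0.002], [0.945, -0.327, -0.0], [0.0, 0.002, -1.0]]
contact_force: [0.6, -0.5, 0.2]
opening: 1.002
gripper_force: 0.0
```

>>> apply_moves:
  series:
    - [[1,0,0,0,0,-0.008],[1,0.06,0,0,0,-0.008],[1,0.11,0,0,0,-0.008],[1,0.16,0,0,0,-0.008],[1,0.21,0,0,0,-0.008],[1,0.26,0,0,0,-0.008],[0.98,0.3,0,0,0,-0.008],[0.96,0.35,0,0,0,-0.008]]

```text
clock: 3.75
tcp_pos: [0.4749, 0.1921, 0.3307]
eef_rot: [[-0.069, 0.998, 0.0], [0.998, 0.069, 0.0], [-0.0, 0.0, -1.0]]
contact_force: [0.4, -0.8, -0.5]
opening: 1.0
gripper_force: 0.0
```

>>> apply_moves:
  series:
    - [[0.94,0.4,0,0,0,-0.008],[0.5,0.25,0,0,0,-0.008],[0,0,0,0,0,0]]

```text
clock: 4.0
tcp_pos: [0.4909, 0.2377, 0.3301]
eef_rot: [[-0.171, 0.985, -0.0], [0.985, 0.171, 0.0], [0.0, -0.0, -1.0]]
contact_force: [0.3, -0.4, -0.8]
opening: 0.999
gripper_force: 0.0
```

```bash
cat > look.py <<'E'
from h import *
import sys
# look.py cam outname targets...
cam,name=sys.argv[1:3]
p=viewer.snapshot(cam);save(p,name)
o=monitor.observe();print(o['clock'],o['tcp_pos'],np.degrees(np.arctan2(o['eef_rot'][1][0],o['eef_rot'][0][0])))
import pickle
q={k:v for k,v in p.items() if k!='frame'};q['det']={}
for t in sys.argv[3:]:
    r=finder.outline_of(p,t)[:3];q['det'][t]=[(x['p'],x['centre'],np.asarray(x['mask'])) for x in r]
    for x in r:
        ys,xs=np.nonzero(x['mask']);print(t,round(x['p'],2),np.array(x['centre']).round(1),(ys.min(),ys.max(),xs.min(),xs.max()) if len(ys) else None)
pickle.dump(q,open(name+'.pkl','wb'))
E
python3 look.py wrist w1 well basket spacer cover filler
```

```text
4.05 [0.4905 0.2362 0.3301] 99.66127619191533
well 0.57 [271.9 201.5] (np.int64(199), np.int64(383), np.int64(128), np.int64(272))
spacer 0.69 [139.4 208.5] (np.int64(117), np.int64(150), np.int64(199), np.int64(230))
cover 0.83 [ 22.2 291. ] (np.int64(5), np.int64(51), np.int64(279), np.int64(320))
filler 0.68 [377.7 259.5] (np.int64(369), np.int64(383), np.int64(254), np.int64(272))
```

View pics/w1.png

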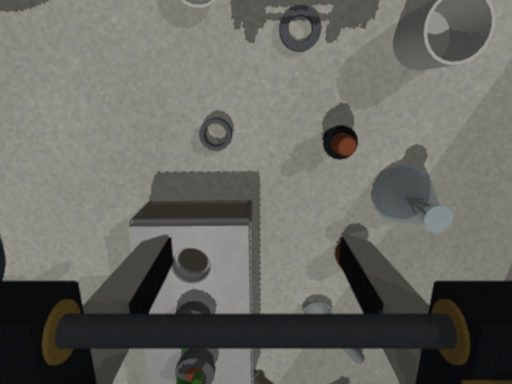

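The wrist view shows the well at (263,192), spacer ring (smaller, taller) at (132,216), cover ring (wider, flatter) at (28,300) and basket plug at (147,345). I'll fit circles to these.

```bash
cat > fit.py <<'E'
from h import *
import pickle
from scipy.optimize import minimize
def load(n):
    q=pickle.load(open(n+'.pkl','rb'));g=cv2.imread('pics/'+n+'.png').astype(np.float32);q['g']=cv2.GaussianBlur(g,(0,0),0.8);return q
th=np.linspace(0,2*np.pi,90,endpoint=False)
def prof(q,c,r):
    M=np.linalg.inv(np.array(q['cam_to_world']));X=np.stack([c[0]+r*np.cos(th),c[1]+r*np.sin(th),c[2]+0*th],1)@M[:3,:3].T+M[:3,3]
    u=(q['cx']+q['fx']*X[:,0]/X[:,2]).astype(np.float32);v=(q['cy']+q['fy']*X[:,1]/X[:,2]).astype(np.float32)
    return cv2.remap(q['g'],u[None],v[None],cv2.INTER_LINEAR,borderMode=cv2.BORDER_REPLICATE)[0]
def score(q,c,circs):  # circs: (dz, r)
    s=0
    for dz,r in circs:
        d=0.0012;cc=np.array(c)+[0,0,dz]
        s+=np.abs(prof(q,cc,r+d)-prof(q,cc,r-d)).max(1).clip(0,50).mean()
    return s
def fit(qs,c0,circs,z=None,span=.02):
    zs=[z] if z is not None else np.arange(c0[2]-.02,c0[2]+.021,.004)
    best=max(((sum(score(q,[c0[0]+dx,c0[1]+dy,zz],circs) for q in qs),c0[0]+dx,c0[1]+dy,zz) for zz in zs for dx in np.arange(-span,span+1e-6,.002) for dy in np.arange(-span,span+1e-6,.002)))
    x0=np.array(best[1:]);f=lambda v:-sum(score(q,[v[0],v[1],v[2] if z is None else z],circs) for q in qs)
    r=minimize(f,x0,method='Nelder-Mead',options=dict(initial_simplex=x0+np.vstack([np.zeros(3),np.eye(3)*.0015]),xatol=1e-5))
    return r.x,-r.fun
C=dict(well=(.095,[(0,.0245)]),spacer=(.020,[(0,.0225),(0,.0155)]),cover=(.012,[(0,.027),(0,.0155)]),plug=(.072,[(0,.013)]),flange=(.046,[(0,.0225)]))
E
python3 - <<'E'
from fit import *
q=load('w1')
for n,rc in dict(well=(263,192),spacer=(130,216),cover=(27,300),plug=(147,345),flange=(142,341)).items():
    z,cs=C[n];c0=atz(q,rc,z);r,s=fit([q],c0,cs,z);print(n,c0,r,s,proj(q,[r[0],r[1],z]))
E
```

```text
well [0.4305 0.0996 0.095 ] [0.4296 0.0957 0.0955] 37.130332946777344 [265.5998 191.0253]
spacer [0.4307 0.2634 0.02  ] [0.4304 0.2573 0.0198] 43.43182373046875 [134.4447 215.1641]
cover [0.5177 0.4085 0.012 ] [0.5172 0.4073 0.012 ] 57.246925354003906 [ 27.967  299.4067]
plug [0.5944 0.2763 0.072 ] [0.5963 0.2796 0.0717] 29.366294860839844 [144.6011 347.1643]
flange [0.5953 0.279  0.046 ] [0.5935 0.2784 0.0457] 45.95525360107422 [142.1896 339.5271]
```

>>> apply_moves:
  series:
    - [[0.25,0.83,0.78,0,0,0],[0.25,0.83,0.78,0,0,0],[0.25,0.83,0.78,0,0,0],[0,0,0,0,0,0],[0,0,0,0,0,0],[0,0,0,0,0,0]]

```text
clock: 4.8
tcp_pos: [0.5603, 0.2692, 0.2614]
eef_rot: [[-0.165, 0.986, 0.001], [0.986, 0.165, 0.0], [0.0, 0.001, -1.0]]
contact_force: [0.3, 0.5, 0.5]
opening: 0.999
gripper_force: 0.0
```

```bash
python3 look.py wrist w2
python3 - <<'E'
from fit import *
qs=[load('w1'),load('w2')]
for n,c in dict(well=(.4296,.0957),spacer=(.4304,.26),cover=(.5172,.4073),plug=(.5945,.279),flange=(.5945,.279)).items():
    z,cs=C[n];c=list(c)+[z]
    print(n,'w2 fixed z',fit(qs[1:],c,cs,z,.012),'joint',fit(qs,c,cs,None,.012), proj(qs[1],c))
E
```

```text
4.85 [0.5603 0.2693 0.2621] 99.52889126848774
well w2 fixed z (array([0.4208, 0.0976, 0.0954]), np.float64(9.54004955291748)) joint (array([0.4297, 0.096 , 0.0956]), np.float64(38.03679275512695)) [312.596  114.8263]
spacer w2 fixed z (array([0.4302, 0.2569, 0.0204]), np.float64(53.11188507080078)) joint (array([0.4308, 0.2576, 0.0223]), np.float64(96.68292999267578)) [156.1314 146.7369]
cover w2 fixed z (array([0.5185, 0.4068, 0.0139]), np.float64(62.305049896240234)) joint (array([0.5179, 0.4077, 0.0079]), np.float64(118.71614837646484)) [ 35.6194 238.0495]
plug w2 fixed z (array([0.5972, 0.277 , 0.0723]), np.float64(34.52223205566406)) joint (array([0.5983, 0.2754, 0.0645]), np.float64(65.64743041992188)) [172.994  290.2913]
flange w2 fixed z (array([0.5939, 0.2786, 0.0477]), np.float64(49.537933349609375)) joint (array([0.594 , 0.2783, 0.0444]), np.float64(95.39684295654297)) [167.6169 287.9318]
```

View pics/w2.png

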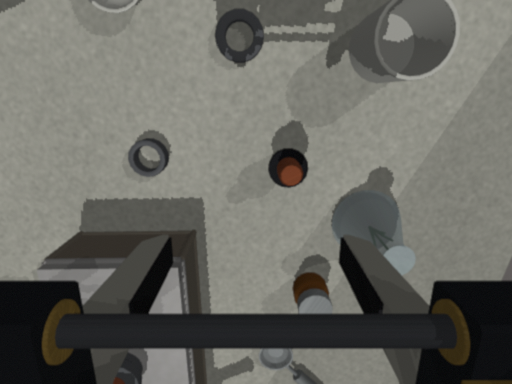

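Second view agrees on heights (flange 44 mm, spacer top 22 mm, cover top 8 mm, well 95.6 mm). Rows and sizes fit: spacer ring at (156,147), cover ring at (35,238), basket at (168,289). I descend over the basket.

>>> apply_moves:
  series:
    - [[0.05,0.4,1,0,0,0],[0.06,0.4,1,0,0,0],[0,0.36,1,0,0,0],[0,0,1,0,0,0],[0,0,0.4,0,0,0],[0,0,0,0,0,0],[0,0,0,0,0,0]]
  jaw: 0.1

```text
clock: 5.43
tcp_pos: [0.5945, 0.2789, 0.1304]
eef_rot: [[-0.166, 0.986, 0.002], [0.986, 0.166, 0.001], [0.0, 0.002, -1.0]]
contact_force: [0.6, -0.1, 0.6]
opening: 0.565
gripper_force: 0.0
```

```bash
python3 look.py wrist w3
python3 - <<'E'
from fit import *
qs=[load('w1'),load('w2'),load('w3')]
for n,c in dict(plug=(.5945,.279),flange=(.5945,.279)).items():
    z,cs=C[n];c=list(c)+[z]
    print(n,'w3 fixed z',fit(qs[2:],c,cs,z,.012),proj(qs[2],c))
o=[.594,.2785,.078];print(fit(qs[2:],o,[(0,.0105)],.078,.012))
E
```

```text
5.4833 [0.5949 0.2791 0.1311] 99.56387912168633
plug w3 fixed z (array([0.5945, 0.2774, 0.072 ]), np.float64(29.31324577331543)) [224.3454 256.9115]
flange w3 fixed z (array([0.594 , 0.2801, 0.0461]), np.float64(41.68318176269531)) [211.0014 256.7244]
(array([0.5949, 0.2781, 0.0773]), np.float64(48.882041931152344))
```

View pics/w3.png

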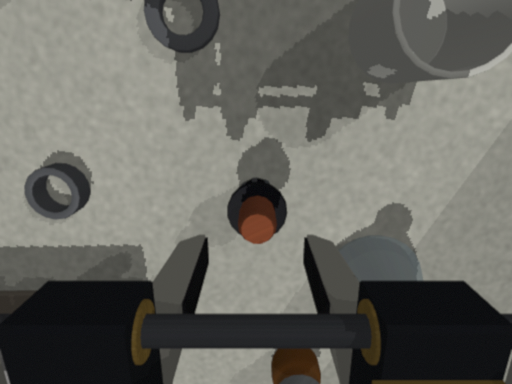

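The plug top sits centred between the fingers at (228,257), so I go down and grip.

>>> apply_moves:
  series:
    - [[-0.03,0,0.9,0,0,0],[0,0,0.9,0,0,0],[0,0,0,0,0,0],[0,0,0,0,0,0]]

```text
clock: 5.82
tcp_pos: [0.5946, 0.278, 0.0758]
eef_rot: [[-0.166, 0.986, 0.0], [0.986, 0.166, 0.0], [0.0, 0.0, -1.0]]
contact_force: [0.2, -0.5, 0.7]
opening: 0.549
gripper_force: 0.0
```

>>> apply_moves:
  series:
    - [[0,0,0,0,0,0],[0,0,0,0,0,0],[0,0,0,0,0,0],[0,0,0,0,0,0],[0,0,0,0,0,0],[0,0,0,0,0,0]]
  jaw: -1
  newtons: 20

```text
clock: 6.32
tcp_pos: [0.5948, 0.2781, 0.0753]
eef_rot: [[-0.166, 0.986, 0.001], [0.986, 0.166, 0.0], [0.0, 0.001, -1.0]]
contact_force: [-0.5, -1.0, 5.8]
opening: 0.276
gripper_force: 20.0
```

```bash
python3 look.py wrist w4
python3 - <<'E'
from fit import *
q=[load('w4')]
o=[.594,.2785,.078];print(fit(q,o,[(0,.0105)],.078,.008),fit(q,[.594,.2785,.046],[(0,.0225)],.046,.008),proj(q[0],o))
from rig import monitor
m=monitor.observe();print(m['opening']*93,m['tcp_pos'],m['gripper_force'])
E
```

```text
6.3667 [0.5948 0.2781 0.0753] 99.5624356808467
(array([0.5934, 0.2772, 0.0794]), np.float64(36.09416961669922)) (array([0.6002, 0.2702, 0.0464]), np.float64(28.917236328125)) [271.1647 255.9501]
25.3824001115813 [0.5948 0.2781 0.0753] 19.98811593046412
```

>>> apply_moves:
  series:
    - [[0,0,-0.5,0,0,0],[0,0,-1,0,0,0],[0,0,-1,0,0,0],[-0.3,-0.3,-1,0,0,0],[-0.6,-0.6,-1,0,0,0],[-0.9,-0.85,-1,0,0,0],[-0.9,-0.85,-1,0,0,0],[-0.9,-0.85,0,0,0,0]]

```text
clock: 7.03
tcp_pos: [0.5163, 0.1618, 0.2665]
eef_rot: [[-0.167, 0.986, 0.007], [0.986, 0.167, 0.002], [0.0, 0.007, -1.0]]
contact_force: [1.8, -0.9, 0.0]
opening: 0.278
gripper_force: 20.0
```

>>> apply_moves:
  series:
    - [[-0.9,-0.85,0,0,0,0],[-0.9,-0.85,0,0,0,0],[-0.9,-0.85,0,0,0,0],[-0.6,-0.6,0,0,0,0],[0,0,0,0,0,0],[0,0,0,0,0,0],[0,0,0,0,0,0]]

```text
clock: 7.62
tcp_pos: [0.4392, 0.0491, 0.262]
eef_rot: [[-0.166, 0.986, 0.001], [0.986, 0.166, 0.0], [0.0, 0.001, -1.0]]
contact_force: [0.6, 0.6, -0.2]
opening: 0.273
gripper_force: 20.0
```

```bash
python3 look.py wrist w5
python3 - <<'E'
from fit import *
q1,q=load('w1'),load('w5')
for z in (.095,): print(fit([q],[.4297,.096,z],[(0,.0245)],z,.012))
print(fit([q1,q],[.4297,.096,.095],[(0,.0245)],None,.012),proj(q,[.4297,.096,.095]))
m=monitor.observe();print(m['opening']*93,m['tcp_pos'],m['eef_rot'],m['gripper_force'])
E
```

```text
7.6667 [0.4393 0.0493 0.2619] 99.58588933174731
(array([0.4299, 0.0955, 0.0957]), np.float64(25.019710540771484))
(array([0.4299, 0.096 , 0.0958]), np.float64(62.1002197265625)) [132.8489 254.6954]
25.594061280865446 [0.4393 0.0493 0.2619] [[-0.1665  0.986   0.0003]
 [ 0.986   0.1665  0.0001]
 [ 0.0001  0.0003 -1.    ]] 19.982573895540554
```

View pics/w5.png

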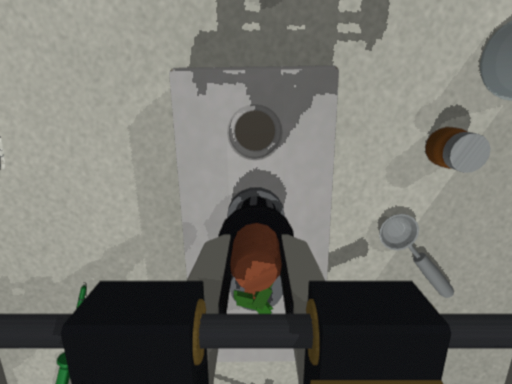

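>>> apply_moves:
  series:
    - [[0.8,-0.05,0,0,0,0],[0.78,0,0.73,0,0,0],[0,0,1,0,0,0],[0,0,0.9,0,0,0],[0,0,0,0,0,0],[0,0,0,0,0,0]]

```text
clock: 8.17
tcp_pos: [0.4293, 0.0958, 0.1825]
eef_rot: [[-0.167, 0.986, -0.003], [0.986, 0.167, -0.0], [0.0, -0.003, -1.0]]
contact_force: [0.4, -0.9, -0.2]
opening: 0.275
gripper_force: 20.0
```

```bash
python3 look.py wrist w6
python3 - <<'E'
from fit import *
p=load('w6');im=cv2.imread('pics/w6.png')
cv2.imwrite('pics/w6c.png',cv2.resize(im[170:384,140:380],None,fx=2.5,fy=2.5))
E
```

```text
8.2167 [0.43   0.0957 0.1836] 99.6001948120571
```

View pics/w6c.png

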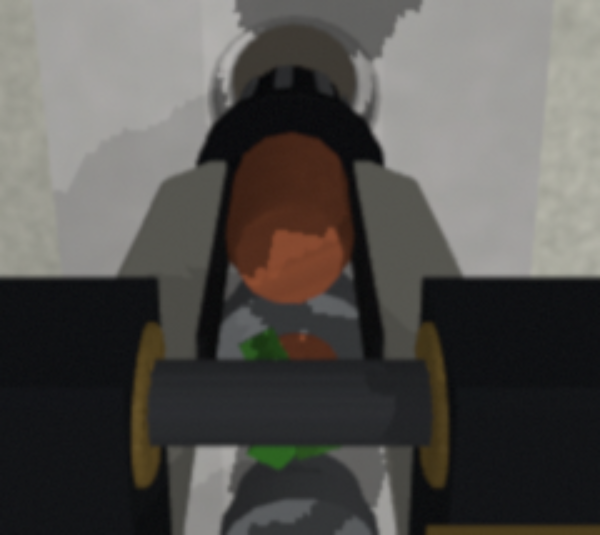

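The basket is held upright and centred over the well, so I lower it.

>>> apply_moves:
  series:
    - [[0,0,0.5,0,0,0],[0,0,0.5,0,0,0],[0,0,0.3,0,0,0],[0,0,0.3,0,0,0],[0,0,0.2,0,0,0],[0,0,0,0,0,0]]

```text
clock: 8.72
tcp_pos: [0.4294, 0.0952, 0.1285]
eef_rot: [[-0.166, 0.986, -0.001], [0.986, 0.166, -0.0], [0.0, -0.001, -1.0]]
contact_force: [-0.3, 0.1, -0.0]
opening: 0.274
gripper_force: 20.0
```

>>> apply_moves:
  series:
    - [[0,0,0.1,0,0,0],[0,0,0.1,0,0,0],[0,0,0.1,0,0,0],[0,0,0.08,0,0,0],[0,0,0,0,0,0],[0,0,0,0,0,0]]

```text
clock: 9.22
tcp_pos: [0.4298, 0.0953, 0.1178]
eef_rot: [[-0.166, 0.986, 0.001], [0.986, 0.166, 0.0], [-0.0, 0.001, -1.0]]
contact_force: [-0.2, 0.6, 3.3]
opening: 0.274
gripper_force: 20.0
```

>>> apply_moves:
  series:
    - [[0,0,0,0,0,0],[0,0,0,0,0,0],[0,0,0,0,0,0],[0,0,0,0,0,0],[0,0,-0.3,0,0,0],[0,0,-1,0,0,0],[0,0,-1,0,0,0],[0,0,-1,0,0,0]]
  jaw: 0.1

```text
clock: 9.88
tcp_pos: [0.429, 0.0952, 0.2183]
eef_rot: [[-0.166, 0.986, -0.001], [0.986, 0.166, -0.0], [0.0, -0.001, -1.0]]
contact_force: [-0.0, 0.5, 0.8]
opening: 0.552
gripper_force: 0.0
```

>>> apply_moves:
  series:
    - [[-1,0,-0.5,0,0,0],[-1,0,0,0,0,0],[0,0,0,0,0,0],[0,0,0,0,0,0]]

```text
clock: 10.22
tcp_pos: [0.4394, 0.0353, 0.2321]
eef_rot: [[-0.164, 0.986, 0.001], [0.986, 0.164, 0.0], [-0.0, 0.001, -1.0]]
contact_force: [-0.8, 0.2, 0.1]
opening: 0.549
gripper_force: 0.0
```

```bash
python3 look.py wrist w7
python3 - <<'E'
from fit import *
q=load('w7')
c=[.43,.0957,.121];print(fit([q],c,[(0,.0105)],.121,.008), fit([q],[.43,.0957,.115],[(0,.013)],.115,.008),fit([q],[.43,.0957,.095],[(0,.0245)],.095,.008),fit([q],[.43,.0957,.089],[(0,.0225)],.089,.008),proj(q,c))
im=cv2.imread('pics/w7.png');r,c=proj(q,c).astype(int);cv2.imwrite('pics/w7c.png',cv2.resize(im[max(0,r-100):r+100,c-130:c+130],None,fx=2.5,fy=2.5))
E
```

```text
10.2667 [0.4392 0.0361 0.2318] 99.4888244337031
(array([0.4381, 0.0896, 0.1221]), np.float64(31.720111846923828)) (array([0.4288, 0.096 , 0.1147]), np.float64(43.4489631652832)) (array([0.4309, 0.095 , 0.0916]), np.float64(36.635154724121094)) (array([0.4287, 0.0951, 0.0897]), np.float64(45.13814926147461)) [123.6906 257.3675]
```

View pics/w7c.png

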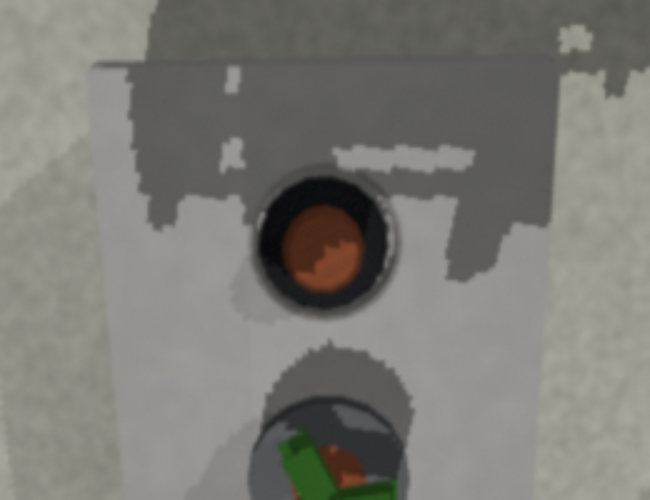

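Basket sits concentric in the well, flange below the deck. On to the spacer ring.

>>> apply_moves:
  series:
    - [[1,0.13,0,0,0,0],[1,0.13,0,0,0,0],[1,0.13,0,0,0,0],[1,0.13,0,0,0,0],[1,0.13,0.4,0,0,0],[1,0.13,1,0,0,0],[1,0.13,1,0,0,0],[0.3,0.02,1,0,0,0]]
  jaw: 0.5

```text
clock: 10.93
tcp_pos: [0.4296, 0.2594, 0.1298]
eef_rot: [[-0.169, 0.986, 0.001], [0.986, 0.169, 0.001], [0.001, 0.001, -1.0]]
contact_force: [0.3, 0.2, 0.9]
opening: 0.753
gripper_force: 0.0
```

>>> apply_moves:
  series:
    - [[0,0,0,0,0,0],[0,0,0,0,0,0],[0,0,0,0,0,0]]

```text
clock: 11.18
tcp_pos: [0.4308, 0.2554, 0.132]
eef_rot: [[-0.166, 0.986, 0.001], [0.986, 0.166, 0.0], [0.0, 0.001, -1.0]]
contact_force: [-0.1, -0.7, 0.9]
opening: 0.751
gripper_force: 0.0
```

```bash
python3 look.py wrist w8
python3 - <<'E'
from fit import *
q=load('w8');c=[.4305,.2573,.02]
print(fit([q],c,[(0,.0225),(0,.0155)],.02,.01),fit([q],c,[(0,.0225)],.02,.01),fit([q],c,[(0,.0155)],.02,.01),fit([load('w2'),q],c,[(0,.0225),(0,.0155)],None,.01),proj(q,c))
E
```

```text
11.2333 [0.4312 0.2553 0.1325] 99.54269971585022
(array([0.43  , 0.2569, 0.0207]), np.float64(69.19902038574219)) (array([0.4298, 0.259 , 0.0201]), np.float64(38.26300048828125)) (array([0.43  , 0.2567, 0.0208]), np.float64(33.376407623291016)) (array([0.43  , 0.2566, 0.0189]), np.float64(122.54786682128906)) [197.4089 256.6513]
```

>>> apply_moves:
  series:
    - [[0.06,-0.03,1,0,0,0],[0,0,1,0,0,0],[0,0,1,0,0,0],[0,0,0.35,0,0,0],[0,0,0,0,0,0],[0,0,0,0,0,0],[0,0,0,0,0,0]]

```text
clock: 11.82
tcp_pos: [0.4305, 0.2573, 0.0323]
eef_rot: [[-0.166, 0.986, 0.003], [0.986, 0.166, 0.001], [0.001, 0.003, -1.0]]
contact_force: [0.6, -0.5, 0.7]
opening: 0.751
gripper_force: 0.0
```

>>> apply_moves:
  series:
    - [[0,0,0,0,0,0],[0,0,0,0,0,0],[0,0,0,0,0,0],[0,0,0,0,0,0],[0,0,0,0,0,0]]
  jaw: -1
  newtons: 15

```text
clock: 12.23
tcp_pos: [0.4296, 0.2571, 0.0307]
eef_rot: [[-0.166, 0.986, 0.001], [0.986, 0.166, 0.0], [0.0, 0.001, -1.0]]
contact_force: [0.1, -0.3, 5.3]
opening: 0.484
gripper_force: 15.0
```

```bash
python3 look.py wrist w9
python3 - <<'E'
from fit import *
q=load('w9');o=monitor.observe();c=[.4305,.2569,.02]
print(fit([q],c,[(0,.0155)],.02,.008),o['tcp_pos'],o['opening']*93,proj(q,c))
E
```

```text
12.2833 [0.4296 0.2571 0.0307] 99.56369273479199
(array([0.4288, 0.256 , 0.0205]), np.float64(45.51668167114258)) [0.4296 0.2571 0.0307] 45.09771618624229 [259.5052 258.9739]
```

>>> apply_moves:
  series:
    - [[0,0,-0.5,0,0,0],[0,0,-1,0,0,0],[0,0,-1,0,0,0],[-0.29,-0.1,-1,0,0,0],[-1,-0.16,-1,0,0,0],[-1,-0.16,-0.3,0,0,0],[-1,-0.16,0,0,0,0],[-1,-0.16,0,0,0,0]]

```text
clock: 12.95
tcp_pos: [0.4289, 0.126, 0.1744]
eef_rot: [[-0.167, 0.986, 0.002], [0.986, 0.167, 0.0], [0.0, 0.002, -1.0]]
contact_force: [1.0, -0.1, 0.0]
opening: 0.486
gripper_force: 15.0
```

>>> apply_moves:
  series:
    - [[-0.6,-0.1,0,0,0,0],[-0.4,-0.06,0,0,0,0],[0,0,0,0,0,0],[0,0,0,0,0,0],[0,0,0,0,0,0]]

```text
clock: 13.37
tcp_pos: [0.4291, 0.0972, 0.1736]
eef_rot: [[-0.166, 0.986, -0.0], [0.986, 0.166, 0.0], [0.0, -0.0, -1.0]]
contact_force: [-0.6, 1.3, -1.0]
opening: 0.481
gripper_force: 15.0
```

```bash
python3 look.py wrist w10
python3 - <<'E'
from fit import *
q=load('w10');o=monitor.observe();t=o['tcp_pos'];z=t[2]-.0307+.02
print(o['clock'],t,fit([q],[t[0],t[1],z],[(0,.0155)],z,.006),fit([q],[.429,.0955,.121],[(0,.0105)],.121,.006),proj(q,[.429,.0955,.121]))
im=cv2.imread('pics/w10.png');cv2.imwrite('pics/w10c.png',cv2.resize(im[150:350,130:390],None,fx=2.5,fy=2.5))
E
```

```text
13.4167 [0.4291 0.0974 0.1735] 99.60295143450314
13.4167 [0.4291 0.0974 0.1735] (array([0.4283, 0.0965, 0.1643]), np.float64(38.287715911865234)) (array([0.4288, 0.0928, 0.1214]), np.float64(25.45400619506836)) [230.333  256.3904]
```

View pics/w10c.png

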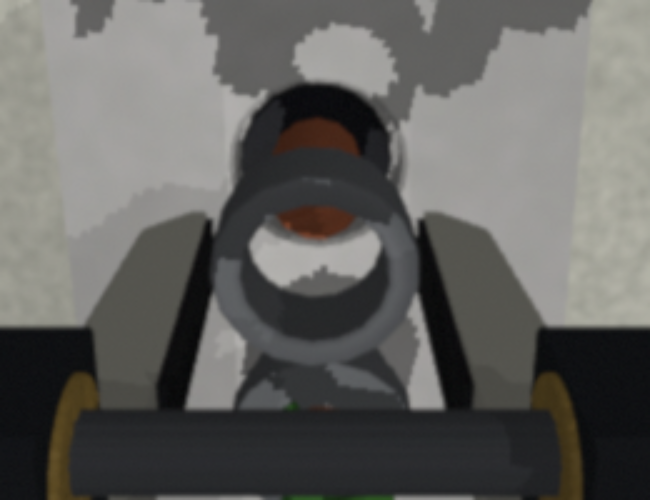

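Ring and plug line up sideways (both at column ~316 of the crop). I lower it gently.

>>> apply_moves:
  series:
    - [[-0.04,0.01,0.3,0,0,0],[0,0,0.3,0,0,0],[0,0,0.2,0,0,0],[0,0,0.2,0,0,0],[0,0,0.1,0,0,0],[0,0,0,0,0,0]]

```text
clock: 13.92
tcp_pos: [0.4292, 0.0956, 0.1397]
eef_rot: [[-0.166, 0.986, -0.001], [0.986, 0.166, -0.0], [0.0, -0.002, -1.0]]
contact_force: [-0.7, 0.2, 0.7]
opening: 0.482
gripper_force: 15.0
```

>>> apply_moves:
  series:
    - [[0,0,0.2,0,0,0],[0,0,0.2,0,0,0],[0,0,0.1,0,0,0],[0,0,0.1,0,0,0],[0,0,0.05,0,0,0],[0,0,0.04,0,0,0],[0,0,0,0,0,0],[0,0,0,0,0,0]]

```text
clock: 14.58
tcp_pos: [0.4297, 0.0956, 0.12]
eef_rot: [[-0.166, 0.986, 0.0], [0.986, 0.166, 0.0], [0.0, 0.0, -1.0]]
contact_force: [-1.4, -0.7, -0.3]
opening: 0.481
gripper_force: 15.0
```

>>> apply_moves:
  series:
    - [[0,0,0.03,0,0,0],[0,0,0,0,0,0]]

```text
clock: 14.75
tcp_pos: [0.4298, 0.0956, 0.1196]
eef_rot: [[-0.166, 0.986, 0.001], [0.986, 0.166, 0.0], [-0.0, 0.001, -1.0]]
contact_force: [-1.9, -0.7, 7.7]
opening: 0.485
gripper_force: 15.0
```

>>> apply_moves:
  series:
    - [[0,0,0,0,0,0],[0,0,0,0,0,0],[0,0,0,0,0,0],[0,0,0,0,0,0],[0,0,-0.3,0,0,0],[0,0,-1,0,0,0],[0,0,-1,0,0,0],[0,0,-1,0,0,0]]
  jaw: 0.5

```text
clock: 15.42
tcp_pos: [0.4292, 0.0955, 0.2198]
eef_rot: [[-0.166, 0.986, -0.001], [0.986, 0.166, -0.0], [0.0, -0.001, -1.0]]
contact_force: [0.4, 0.9, 0.3]
opening: 0.748
gripper_force: 0.0
```

>>> apply_moves:
  series:
    - [[-1,0,-0.5,0,0,0],[-1,0,0,0,0,0],[0,0,0,0,0,0],[0,0,0,0,0,0]]

```text
clock: 15.75
tcp_pos: [0.4396, 0.0357, 0.2336]
eef_rot: [[-0.164, 0.986, 0.001], [0.986, 0.164, 0.0], [-0.0, 0.001, -1.0]]
contact_force: [-0.2, 0.1, -0.2]
opening: 0.753
gripper_force: 0.0
```

```bash
python3 look.py wrist w11
python3 - <<'E'
from fit import *
q=load('w11')
c=[.4292,.0955,.109];print(fit([q],c,[(0,.0225),(0,.0155)],.109,.008),fit([q],c,[(0,.0225),(0,.0155)],None,.008),fit([q],c,[(0.006,.013)],.109,.008),proj(q,c))
im=cv2.imread('pics/w11.png');r,c=proj(q,c).astype(int);cv2.imwrite('pics/w11c.png',cv2.resize(im[max(0,r-80):r+80,c-100:c+100],None,fx=3,fy=3))
E
```

```text
15.8 [0.4394 0.0364 0.2332] 99.48478586908404
(array([0.4293, 0.095 , 0.109 ]), np.float64(62.735939025878906)) (array([0.4292, 0.0956, 0.1131]), np.float64(64.12232971191406)) (array([0.4306, 0.0966, 0.1085]), np.float64(37.522804260253906)) [122.6708 255.9146]
```

View pics/w11c.png

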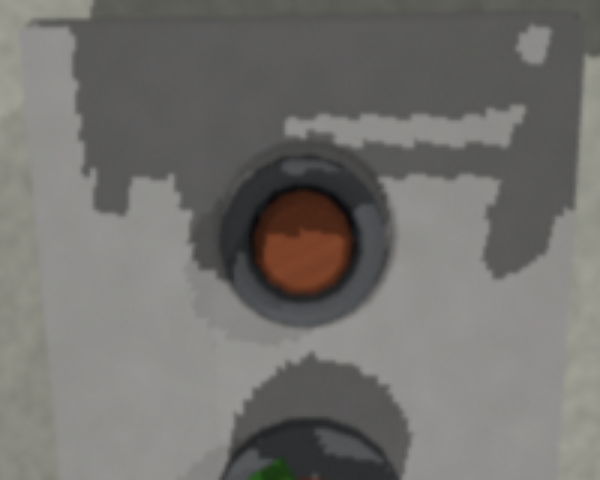

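Spacer lies concentric around the plug (crop (240,302)), top at about the right height. Now the cover ring; I check it numerically from here on, since the picture allowance is used up.

>>> apply_moves:
  series:
    - [[0.98,0.38,0,0,0,0],[0.98,0.38,0,0,0,0],[0.98,0.38,0,0,0,0],[0.98,0.38,0,0,0,0],[0.98,0.38,0,0,0,0],[0.98,0.38,0.2,0,0,0],[0.98,0.38,0.5,0,0,0],[0.98,0.38,0.5,0,0,0]]
  jaw: 0.7

```text
clock: 16.47
tcp_pos: [0.4898, 0.2863, 0.1966]
eef_rot: [[-0.167, 0.986, 0.0], [0.986, 0.167, 0.0], [0.0, 0.0, -1.0]]
contact_force: [0.0, 0.5, -0.6]
opening: 0.848
gripper_force: 0.0
```

>>> apply_moves:
  series:
    - [[0.98,0.38,0.5,0,0,0],[0.98,0.38,0.6,0,0,0],[0.98,0.38,0.6,0,0,0],[0.98,0.42,0.5,0,0,0],[0,0,0,0,0,0],[0,0,0,0,0,0],[0,0,0,0,0,0]]

```text
clock: 17.05
tcp_pos: [0.5162, 0.4075, 0.1309]
eef_rot: [[-0.167, 0.986, -0.001], [0.986, 0.167, -0.001], [-0.0, -0.001, -1.0]]
contact_force: [-0.2, 0.7, 0.2]
opening: 0.853
gripper_force: 0.0
```

```bash
python3 look.py wrist w12 cover
python3 - <<'E'
from fit import *
q=load('w12');c=[.518,.407,.012]
for cs in ([(0,.027),(0,.0155)],[(0,.027)],[(0,.0155)]): print(fit([q],c,cs,.012,.008))
for cs in ([(0,.0225),(0,.0155)],): print('as spacer',fit([q],[.518,.407,.02],cs,.02,.008))
print(fit([load('w1'),load('w2'),q],c,[(0,.027),(0,.0155)],None,.008),proj(q,c))
E
```

```text
17.1 [0.5166 0.4071 0.1315] 99.57424789393983
cover 0.88 [209.7 258. ] (np.int64(164), np.int64(226), np.int64(228), np.int64(290))
(array([0.5176, 0.4082, 0.0119]), np.float64(66.93090057373047))
(array([0.5177, 0.409 , 0.0124]), np.float64(41.22923278808594))
(array([0.5179, 0.4072, 0.0127]), np.float64(34.32541275024414))
as spacer (array([0.5171, 0.4095, 0.0201]), np.float64(37.79921340942383))
(array([0.5178, 0.4071, 0.0106]), np.float64(182.02685546875)) [197.9279 258.7897]
```

>>> apply_moves:
  series:
    - [[0.01,0.04,1,0,0,0],[0,0,1,0,0,0],[0,0,1,0,0,0],[0,0,0.3,0,0,0],[0,0,0.25,0,0,0],[0,0,0,0,0,0],[0,0,0,0,0,0]]

```text
clock: 17.73
tcp_pos: [0.5189, 0.408, 0.0261]
eef_rot: [[-0.166, 0.986, 0.002], [0.986, 0.166, 0.001], [0.001, 0.002, -1.0]]
contact_force: [0.1, 0.9, 0.5]
opening: 0.849
gripper_force: 0.0
```

>>> apply_moves:
  series:
    - [[0,0,0,0,0,0],[0,0,0,0,0,0],[0,0,0,0,0,0],[0,0,0,0,0,0],[0,0,0,0,0,0]]
  jaw: -1

```text
clock: 18.15
tcp_pos: [0.5184, 0.4079, 0.0251]
eef_rot: [[-0.166, 0.986, 0.001], [0.986, 0.166, 0.0], [0.0, 0.001, -1.0]]
contact_force: [-1.6, -0.5, 4.4]
opening: 0.575
gripper_force: 15.0
```

```bash
python3 look.py wrist w13
python3 - <<'E'
from fit import *
q=load('w13');o=monitor.observe();c=[.5178,.4075,.012]
print(fit([q],c,[(0,.0155)],.012,.006),fit([q],c,[(0,.027),(0,.0155)],.012,.006),o['tcp_pos'],o['opening']*93)
E
```

```text
18.2 [0.5183 0.4079 0.025 ] 99.56437341377982
(array([0.5176, 0.4068, 0.0119]), np.float64(46.16273880004883)) (array([0.5176, 0.4072, 0.013 ]), np.float64(85.99612426757812)) [0.5183 0.4079 0.025 ] 53.80749246766578
```

>>> apply_moves:
  series:
    - [[0,0,-0.5,0,0,0],[0,0,-1,0,0,0],[-0.5,-0.3,-1,0,0,0],[-1,-0.5,-1,0,0,0],[-1,-0.5,-1,0,0,0],[-1,-0.5,-0.17,0,0,0],[-1,-0.5,0,0,0,0],[-1,-0.5,0,0,0,0]]

```text
clock: 18.87
tcp_pos: [0.4637, 0.2346, 0.1618]
eef_rot: [[-0.166, 0.986, 0.002], [0.986, 0.166, 0.001], [0.0, 0.002, -1.0]]
contact_force: [0.5, -0.3, -0.1]
opening: 0.579
gripper_force: 15.0
```

>>> apply_moves:
  series:
    - [[-1,-0.5,0,0,0,0],[-1,-0.5,0,0,0,0],[-1,-0.5,0,0,0,0],[-0.8,-0.2,0,0,0,0],[-0.46,-0.14,0,0,0,0],[0,0,0,0,0,0],[0,0,0,0,0,0],[0,0,0,0,0,0]]

```text
clock: 19.53
tcp_pos: [0.4313, 0.1013, 0.1606]
eef_rot: [[-0.166, 0.986, 0.001], [0.986, 0.166, 0.0], [0.0, 0.001, -1.0]]
contact_force: [-0.4, -0.1, -0.5]
opening: 0.576
gripper_force: 15.0
```

```bash
python3 look.py wrist w14
python3 - <<'E'
from fit import *
q=load('w14');o=monitor.observe();t=o['tcp_pos'];z=t[2]-.025+.012
print(o['clock'],t,z,fit([q],[t[0],t[1],z],[(0,.027),(0,.0155)],z,.005))
E
```

```text
19.5833 [0.4312 0.1014 0.1605] 99.60497040851907
19.5833 [0.4312 0.1014 0.1605] 0.14745954126406285 (array([0.4306, 0.1005, 0.1475]), np.float64(73.53904724121094))
```

>>> apply_moves:
  series:
    - [[-0.16,-0.07,0,0,0,0],[0,0,0,0,0,0],[0,0,0.2,0,0,0],[0,0,0.2,0,0,0],[0,0,0.1,0,0,0],[0,0,0.1,0,0,0],[0,0,0,0,0,0]]

```text
clock: 20.17
tcp_pos: [0.4294, 0.0956, 0.1414]
eef_rot: [[-0.166, 0.986, -0.001], [0.986, 0.166, -0.0], [0.0, -0.001, -1.0]]
contact_force: [-0.3, -1.0, -0.1]
opening: 0.575
gripper_force: 15.0
```

>>> apply_moves:
  series:
    - [[0,0,0.1,0,0,0],[0,0,0.1,0,0,0],[0,0,0.05,0,0,0],[0,0,0.03,0,0,0],[0,0,0,0,0,0],[0,0,0,0,0,0]]

```text
clock: 20.67
tcp_pos: [0.4297, 0.0955, 0.1339]
eef_rot: [[-0.166, 0.986, -0.0], [0.986, 0.166, -0.0], [-0.0, -0.0, -1.0]]
contact_force: [-0.9, -0.0, 4.2]
opening: 0.577
gripper_force: 15.0
```

>>> apply_moves:
  series:
    - [[0,0,0,0,0,0],[0,0,0,0,0,0],[0,0,0,0,0,0],[0,0,0,0,0,0],[0,0,-0.3,0,0,0],[0,0,-1,0,0,0],[0,0,-1,0,0,0],[0,0,-1,0,0,0]]
  jaw: 0.8

```text
clock: 21.33
tcp_pos: [0.4294, 0.0955, 0.2345]
eef_rot: [[-0.166, 0.986, -0.0], [0.986, 0.166, -0.0], [0.0, -0.0, -1.0]]
contact_force: [0.0, 0.3, 0.5]
opening: 0.897
gripper_force: 0.0
```

>>> apply_moves:
  series:
    - [[-1,0,-0.5,0,0,0],[-1,0,-0.3,0,0,0],[0,0,0,0,0,0],[0,0,0,0,0,0]]

```text
clock: 21.67
tcp_pos: [0.4399, 0.0356, 0.2576]
eef_rot: [[-0.164, 0.986, 0.001], [0.986, 0.164, 0.0], [-0.0, 0.001, -1.0]]
contact_force: [-0.4, 0.9, 0.2]
opening: 0.9
gripper_force: 0.0
```

```bash
cat >> look.py <<'E'
open('kin.txt','a').write(repr((np.array(o['joint_positions']).tolist(),np.array(o['tcp_pos']).tolist(),np.array(o['eef_rot']).tolist()))+'\n')
E
python3 look.py wrist w15
python3 - <<'E'
from fit import *
q=load('w15');c=[.4294,.0955,.121]
f1=fit([q],c,[(0,.027),(0,.0155)],.121,.008);print(f1,fit([q],c,[(0,.027),(0,.0155)],None,.008),fit([q],c,[(0,.0105)],.121,.008),proj(q,c))
# angular profile of rim contrast
p=f1[0];a=np.abs(prof(q,[p[0],p[1],.121],.0282)-prof(q,[p[0],p[1],.121],.0258)).max(1);print(a.reshape(9,10).mean(1))
E
```

```text
21.7167 [0.4395 0.0364 0.257 ] 99.48657888862306
(array([0.4289, 0.0952, 0.1222]), np.float64(74.59950256347656)) (array([0.429 , 0.095 , 0.1189]), np.float64(75.12703704833984)) (array([0.4289, 0.0952, 0.1221]), np.float64(47.29500961303711)) [121.3725 255.6927]
[44.3929 25.5106 21.7069 32.4012 42.1826 42.7208 35.2856 39.0151 49.1176]
```

Cover fits concentric at (0.429, 0.095), top ≈0.12 m. Now the filler and the rod.

>>> apply_moves:
  series:
    - [[-1,0.3,-0.1,0,0,0],[-1,0.3,-0.1,0,0,0],[-1,0.3,-0.1,0,0,0],[-1,0.3,-0.1,0,0,0],[-1,0.3,-0.1,0,0,0],[-1,0.3,-0.1,0,0,0],[-1,0.3,-0.1,0,0,0],[-1,0.4,0,0,0,0]]

```text
clock: 22.38
tcp_pos: [0.554, -0.188, 0.2777]
eef_rot: [[-0.167, 0.986, -0.001], [0.986, 0.167, 0.001], [0.001, -0.0, -1.0]]
contact_force: [1.0, -0.5, 0.1]
opening: 0.9
gripper_force: 0.0
```

>>> apply_moves:
  series:
    - [[-0.4,0.1,0,0,0,0],[0,0,0,0,0,0],[0,0,0,0,0,0],[0,0,0,0,0,0]]

```text
clock: 22.72
tcp_pos: [0.558, -0.1975, 0.2774]
eef_rot: [[-0.167, 0.986, -0.001], [0.986, 0.167, 0.001], [0.001, -0.001, -1.0]]
contact_force: [0.1, 0.3, -1.1]
opening: 0.9
gripper_force: 0.0
```

```bash
python3 look.py wrist w16 filler dip_rod rod_tip rest
python3 - <<'E'
from fit import *
q=load('w16')
for n,z in (('filler',.1),('dip_rod',.05),('rod_tip',.05),('rest',.03)):
  for d in q['det'][n]: print(n,d[0],atz(q,d[1],z))
E
```

```text
22.7667 [ 0.5581 -0.1975  0.2777] 99.6373643010576
filler 0.84 [ 83.8 292.3] (np.int64(67), np.int64(99), np.int64(261), np.int64(323))
dip_rod 0.65 [288.2 252.6] (np.int64(244), np.int64(313), np.int64(136), np.int64(302))
rod_tip 0.9 [284.4 247.7] (np.int64(244), np.int64(312), np.int64(135), np.int64(302))
rest 0.62 [265.2 242.6] (np.int64(226), np.int64(313), np.int64(182), np.int64(317))
filler 0.84 [ 0.5753 -0.1015  0.1   ]
dip_rod 0.65 [ 0.5793 -0.3541  0.05  ]
rod_tip 0.9 [ 0.5722 -0.3496  0.05  ]
rest 0.62 [ 0.5623 -0.3344  0.03  ]
```

```bash
cat >> fit.py <<'E'
def proft(q,c,r,n):
    n=np.array(n)/np.linalg.norm(n);u=np.cross([0,0,1.],n);u/=np.linalg.norm(u);v=np.cross(n,u)
    M=np.linalg.inv(np.array(q['cam_to_world']));X=(np.array(c)+r*np.outer(np.cos(th),u)+r*np.outer(np.sin(th),v))@M[:3,:3].T+M[:3,3]
    a=(q['cx']+q['fx']*X[:,0]/X[:,2]).astype(np.float32);b=(q['cy']+q['fy']*X[:,1]/X[:,2]).astype(np.float32)
    return cv2.remap(q['g'],a[None],b[None],cv2.INTER_LINEAR,borderMode=cv2.BORDER_REPLICATE)[0]
def fitt(qs,c0,rs,n,z=None,span=.016):
    d=.001
    def sc(v):
        c=[v[0],v[1],v[2] if z is None else z]
        return sum(np.abs(proft(q,c,r+d,n)-proft(q,c,r-d,n)).max(1).clip(0,50).mean() for q in qs for r in rs)
    zs=[z] if z is not None else np.arange(c0[2]-.012,c0[2]+.013,.003)
    b=max((sc([c0[0]+dx,c0[1]+dy,zz]),c0[0]+dx,c0[1]+dy,zz) for zz in zs for dx in np.arange(-span,span+1e-6,.002) for dy in np.arange(-span,span+1e-6,.002))
    x0=np.array(b[1:]);r=minimize(lambda v:-sc(v),x0,method='Nelder-Mead',options=dict(initial_simplex=x0+np.vstack([np.zeros(3),np.eye(3)*.0015]),xatol=1e-5))
    return r.x,-r.fun
E
python3 - <<'E'
from fit import *
for n in('w5','w15','w11'):
    q=load(n);c=[.4423,.0218,.121];print(n,proj(q,c),fit([q],c,[(0,.027)],.121,.008))
q=load('w16');c=[.4548,-.0522,.121];print(proj(q,c),fit([q],c,[(0,.027)],.121,.01))
a=[.986*.7071,.166*.7071,.7071]
m=q['det']['filler'][0][2];ys,xs=np.nonzero(m)
for s in (261,280,300,315,322): print(s,ys[xs==s].min(),ys[xs==s].max())
c0=atz(q,[83,312],.108);print(c0)
for rs in ([.014],[.0105],[.014,.0105]): print(rs,fitt([q],c0,rs,a,.108))
# rod orientation
for n in('dip_rod','rest'):
    m=q['det'][n][0][2];r=cv2.minAreaRect(np.argwhere(m)[:,::-1].astype(np.float32));b=cv2.boxPoints(r);print(n,b.round().tolist(),[atz(q,x[::-1],.05)[:2].round(3).tolist() for x in b])
E
cat kin.txt
```

```text
w5 [218.0247 254.9388] (array([0.4423, 0.0251, 0.1216]), np.float64(23.4928035736084))
w15 [205.9414 256.5132] (array([0.4423, 0.0242, 0.1211]), np.float64(31.927818298339844))
w11 [215.4474 257.0452] (array([0.4423, 0.0244, 0.1212]), np.float64(33.13969039916992))
[ -6.9358 160.3467] (array([ 0.458 , -0.0521,  0.1212]), np.float64(29.18219757080078))
261 70 97
280 72 95
300 71 94
315 67 97
322 73 90
[ 0.592  -0.0982  0.108 ]
[0.014] (array([ 0.5941, -0.0974,  0.108 ]), np.float64(29.035524368286133))
[0.0105] (array([ 0.5968, -0.0967,  0.1082]), np.float64(21.584047317504883))
[0.014, 0.0105] (array([ 0.5943, -0.0973,  0.1076]), np.float64(41.22807693481445))
dip_rod [[134.0, 250.0], [143.0, 230.0], [305.0, 302.0], [296.0, 322.0]] [[0.424, -0.325], [0.433, -0.296], [0.65, -0.363], [0.645, -0.395]]
rest [[172.0, 279.0], [193.0, 225.0], [318.0, 273.0], [297.0, 327.0]] [[0.475, -0.358], [0.493, -0.279], [0.658, -0.318], [0.649, -0.404]]
([-0.023244307561932003, 0.13039708139802883, 1.896383738588664, 0.0002632358265581169, 1.1147438824808473, -0.18893225471804592], [0.43949062573048664, 0.03635548201868033, 0.25698073097706847], [[-0.16481656728210606, 0.9863242335844764, 7.343935265792661e-05], [0.9863242119220833, 0.16481654618788916, 0.000234689106425227], [0.000219375532566148, 0.00011111566453383433, -0.9999999697638419]])
([-0.41890813305178726, 0.394240772275261, 1.4941214920839525, 0.00022962923628242022, 1.2539099368968907, -0.5871836242478914], [0.5581068098081975, -0.19754234404864063, 0.2776913022598683], [[-0.16741168280823962, 0.9858869333778548, -0.0005320283098275573], [0.9858869189665372, 0.1674119370921477, 0.000475741235370813], [0.0005580949575572544, -0.0004448751103842279, -0.9999997453080448]])
```

Run:
```python
from h import *
plan([.592,-.363,.2],np.radians(162.6),9)
```

```text
n 9
[-0.62, 0.02, 0.29, 0.0, 0.0, -0.019]
[-0.62, -0.05, 0.29, 0.0, 0.0, -0.019]
[-0.61, -0.13, 0.29, 0.0, 0.0, -0.02]
[-0.59, -0.2, 0.29, 0.0, 0.0, -0.019]
[-0.56, -0.27, 0.29, 0.0, 0.0, -0.02]
[-0.52, -0.34, 0.29, 0.0, 0.0, -0.019]
[-0.48, -0.4, 0.29, 0.0, 0.0, -0.02]
[-0.42, -0.45, 0.29, 0.0, 0.0, -0.019]
[-0.37, -0.506, 0.281, 0.0, 0.0, -0.02]
```

>>> apply_moves:
  series:
    - [[-0.62,0.02,0.29,0,0,-0.0195],[-0.62,-0.05,0.29,0,0,-0.0195],[-0.61,-0.13,0.29,0,0,-0.0195],[-0.59,-0.2,0.29,0,0,-0.0195],[-0.56,-0.27,0.29,0,0,-0.0195],[-0.52,-0.34,0.29,0,0,-0.0195],[-0.48,-0.4,0.29,0,0,-0.0195],[-0.42,-0.45,0.29,0,0,-0.0195]]

```text
clock: 23.63
tcp_pos: [0.5889, -0.3458, 0.2078]
eef_rot: [[-0.914, 0.405, 0.0], [0.405, 0.914, 0.0], [-0.0, 0.0, -1.0]]
contact_force: [0.7, 0.1, -0.5]
opening: 0.901
gripper_force: 0.0
```

>>> apply_moves:
  series:
    - [[-0.37,-0.5,0.28,0,0,-0.0195],[0,0,0,0,0,0],[0,0,0,0,0,0],[0,0,0,0,0,0]]
  jaw: 0

```text
clock: 23.97
tcp_pos: [0.5928, -0.3627, 0.2002]
eef_rot: [[-0.954, 0.299, 0.0], [0.299, 0.954, 0.0], [-0.0, 0.0, -1.0]]
contact_force: [0.2, 0.2, 0.5]
opening: 0.664
gripper_force: 0.0
```

```bash
python3 look.py wrist w17 dip_rod rod_tip rest filler
python3 - <<'E'
from fit import *
q=load('w17');im=cv2.imread('pics/w17.png')
m=q['det']['dip_rod'][0][2]
ys,xs=np.nonzero(m)
print(q['det']['dip_rod'][0][1])
hsv=cv2.cvtColor(im,cv2.COLOR_BGR2HSV)
# per-row extents of mask and mean colour
for r in range(ys.min(),ys.max()+1,8):
    c=xs[ys==r]
    if len(c): print(r,c.min(),c.max(),im[r,int(c.mean())],atz(q,[r,c.mean()],.05)[:2])
E
```

```text
24.0167 [ 0.5929 -0.3626  0.2004] 162.6246814350346
dip_rod 0.96 [139.2 255.2] (np.int64(0), np.int64(244), np.int64(242), np.int64(273))
rod_tip 0.7 [140.2 255.3] (np.int64(0), np.int64(243), np.int64(243), np.int64(273))
rest 0.86 [138.8 250.1] (np.int64(54), np.int64(240), np.int64(219), np.int64(293))
[139.2, 255.2]
0 243 253 [71 69 67] [ 0.4436 -0.3223]
8 243 253 [140 140 136] [ 0.449 -0.324]
16 244 254 [138 139 134] [ 0.4547 -0.325 ]
24 245 255 [129 129 126] [ 0.4604 -0.326 ]
32 245 255 [140 140 136] [ 0.466  -0.3278]
40 246 256 [133 133 130] [ 0.4719 -0.3288]
48 247 256 [140 140 136] [ 0.4777 -0.3303]
56 248 256 [138 138 135] [ 0.4837 -0.3317]
64 248 257 [142 143 139] [ 0.4897 -0.3332]
72 249 258 [140 140 136] [ 0.4959 -0.3343]
80 249 258 [140 140 137] [ 0.502  -0.3362]
88 250 258 [138 138 135] [ 0.5082 -0.3378]
96 250 260 [133 133 130] [ 0.5147 -0.3389]
104 250 260 [139 139 136] [ 0.521  -0.3409]
112 252 260 [134 134 131] [ 0.5277 -0.3421]
120 252 260 [140 141 137] [ 0.5341 -0.3441]
128 252 269 [82 83 82] [ 0.5419 -0.3424]
136 242 273 [141 141 137] [ 0.5478 -0.347 ]
144 252 265 [127 127 124] [ 0.5548 -0.3483]
152 251 266 [28 26 26] [ 0.5617 -0.3505]
160 251 267 [27 25 25] [ 0.5688 -0.3522]
168 252 267 [27 25 24] [ 0.576 -0.354]
176 253 267 [26 24 23] [ 0.5833 -0.3558]
184 252 268 [27 24 23] [ 0.5906 -0.358 ]
192 253 269 [26 24 23] [ 0.5983 -0.3594]
200 254 270 [25 23 22] [ 0.6061 -0.3609]
208 255 269 [25 22 22] [ 0.6137 -0.3632]
216 256 270 [23 21 21] [ 0.6218 -0.3647]
224 256 270 [22 20 20] [ 0.6296 -0.3671]
232 258 270 [23 21 20] [ 0.6379 -0.3687]
240 257 271 [20 16 17] [ 0.6461 -0.3712]
```

>>> apply_moves:
  series:
    - [[0.13,0.13,0.8,0,0,-0.0103],[0,0,0.8,0,0,0],[0,0,0,0,0.0185,0],[0,0,0,0,0.0185,0],[0,0,0,0,0.0185,0],[0,0,0,0,0,0],[0,0,0,0,0,0],[0,0,0,0,0,0]]

```text
clock: 24.88
tcp_pos: [0.5903, -0.3585, 0.1518]
eef_rot: [[-0.915, 0.234, -0.329], [0.22, 0.972, 0.079], [0.338, -0.0, -0.941]]
contact_force: [0.5, -0.4, 0.6]
opening: 0.5
gripper_force: 0.0
```

```bash
cp kin.txt kin_a.txt; python3 look.py wrist w18 dip_rod filler
cat > kin.py <<'E'
import numpy as np
from scipy.optimize import least_squares
from scipy.spatial.transform import Rotation as Ro
S=[eval(l) for l in open('kin.txt')]+[([-1.225,.351,1.652,0,1.139,-.085],[.2297,-.4997,.2406],[[.9086,.4176,0],[.4176,-.9086,0],[0,0,-1]])]
E3=Ro.from_matrix
def rz(a): return Ro.from_rotvec([0,0,a]).as_matrix()
def ry(a): return Ro.from_rotvec([0,a,0]).as_matrix()
def fk(q,k):
    r0,z0,L1,L2,e,d6,off=k
    R1=rz(q[0]);Ra=R1@ry(q[1]);Rb=Ra@ry(q[2])
    p=R1@[r0,0,0]+[0,0,z0]+Ra@[0,0,L1]+Rb@[e,0,L2]
    Rc=Rb@rz(q[3])@ry(q[4])
    return p+Rc@[0,0,d6],Rc@rz(q[5]+off)
def res(k): return np.concatenate([fk(q,k)[0]-p for q,p,R in S]+[1e-3*(k-np.array([0,.4,.45,.45,0,.25,1.57]))*[1,1,1,1,3,1,0]])
def fitk():
    b=least_squares(res,[0,.4,.45,.45,0,.25,np.pi/2]);return b.x,np.abs(b.fun[:3*len(S)]).max()
E
python3 - <<'E'
from kin import *
k,e=fitk();print(k,e)
for q,p,R in S: print(np.abs(fk(q,k)[1]-R).max(), q)
E
python3 - <<'E'
from fit import *
q=load('w18')
m=q['det']['dip_rod'][0][2];ys,xs=np.nonzero(m);o=monitor.observe();print(o['tcp_pos'],o['eef_rot'])
for r in range(ys.min(),ys.max()+1,12):
    c=xs[ys==r]
    if len(c): print(r,c.min(),c.max(),atz(q,[r,c.mean()],.05)[:2])
E
```

```text
24.9333 [ 0.5901 -0.3586  0.1524] 166.43053943757195
dip_rod 0.76 [209.8 256.3] (np.int64(39), np.int64(314), np.int64(241), np.int64(274))
filler 0.4 [363.7 502. ] (np.int64(348), np.int64(383), np.int64(489), np.int64(511))
[0.05440501 0.2298209  0.44580914 0.40992696 0.08463812 0.1593665
 1.57079633] 0.046617784212334
3.3306690738754696e-16 [-0.023244307561932003, 0.13039708139802883, 1.896383738588664, 0.0002632358265581169, 1.1147438824808473, -0.18893225471804592]
2.4665599424045226e-16 [-0.41890813305178726, 0.394240772275261, 1.4941214920839525, 0.00022962923628242022, 1.2539099368968907, -0.5871836242478914]
6.106226635438361e-16 [-0.6158960679262504, 0.654109256682487, 1.2693808682937588, 0.00021038333322419473, 1.2176251969451761, -1.8835086069519906]
2.7755575615628914e-16 [-0.5721162061302131, 0.8666022153292446, 1.0366630122595955, -0.11193274387868168, 1.5656688365515687, -1.8870642668881064]
0.0004058757458511262 [-1.225, 0.351, 1.652, 0, 1.139, -0.085]
[ 0.5899 -0.3587  0.1528] [[-0.9145  0.2347 -0.3297]
 [ 0.221   0.9721  0.0792]
 [ 0.339  -0.0004 -0.9408]]
39 256 258 [ 0.4238 -0.3172]
51 253 262 [ 0.4337 -0.3192]
63 253 262 [ 0.4435 -0.3216]
75 253 261 [ 0.4532 -0.3243]
87 253 261 [ 0.4629 -0.3267]
99 252 262 [ 0.4726 -0.3291]
111 253 261 [ 0.4823 -0.3314]
123 253 262 [ 0.4921 -0.3334]
135 253 262 [ 0.5017 -0.3357]
147 253 262 [ 0.5113 -0.338 ]
159 253 262 [ 0.5208 -0.3403]
171 253 262 [ 0.5304 -0.3426]
183 253 262 [ 0.5399 -0.3449]
195 248 264 [ 0.549  -0.3484]
207 249 265 [ 0.5587 -0.3499]
219 249 266 [ 0.5682 -0.3518]
231 249 266 [ 0.5776 -0.3541]
243 249 266 [ 0.5869 -0.3564]
255 249 267 [ 0.5963 -0.3582]
267 249 266 [ 0.6055 -0.3609]
279 249 266 [ 0.6148 -0.3631]
291 248 266 [ 0.6239 -0.3657]
303 249 266 [ 0.6332 -0.3676]
```

```bash
sed -i 's/r0,z0,L1,L2,e,d6,off=k/r0,z0,L1,L2,e,d6,off,ly=k/; s/R1@\[r0,0,0\]/R1@[r0,ly,0]/; s/0,.25,1.57\]))\*\[1,1,1,1,3,1,0\]/0,.25,1.57,0]))*[1,1,1,1,3,1,0,0]*.1/; s/0,.25,np.pi\/2\]/0,.25,np.pi\/2,.04]/' kin.py
cat >> kin.py <<'E'
def ik(p,R,k,q0):
    lo=np.array([-2.75,-.79,.01,-1.57,.07,-2.87]);hi=np.array([2.75,2.1,2.65,4.71,3.14,2.87])
    f=lambda q:np.concatenate([(fk(q,k)[0]-p)*5,(fk(q,k)[1]-R).ravel()])
    b=least_squares(f,np.clip(q0,lo+.01,hi-.01),bounds=(lo,hi));return b.x,np.abs(b.fun).max()
E
python3 - <<'E'
from kin import *
np.set_printoptions(precision=3,suppress=True)
k,e=fitk();print(k,e)
yaw=np.radians(9.8);a=np.array([np.cos(yaw)*.7071,np.sin(yaw)*.7071,.7071]);y=np.array([np.sin(yaw),-np.cos(yaw),0]) # tool y perp
F=np.array([.5945,-.0973,.108])
for tilt in (0,10,20,30):
  # rod tip dir -a ; tool x = rod x rotated about tool y by tilt
  x0=-a; y0=np.cross([0,0,-1.],[-np.cos(yaw),-np.sin(yaw),0]); z0=np.cross(x0,y0)
  R0=np.column_stack([x0,y0,z0]); R=R0@ry(np.radians(tilt))
  for s in (0,.13):
    g=F+a*(.048+s);p=g-R[:,2]*.003
    print(tilt,s,p,ik(p,R,k,S[-2][0]),R[:,2])
E
```

```text
[0.001 0.259 0.487 0.437 0.041 0.256 3.324 0.047] 0.00017715219796152204
0 0 [ 0.626 -0.092  0.144] (array([-0.164,  0.441,  1.959, -0.694,  0.07 , -2.87 ]), np.float64(0.26823420168471407)) [ 0.697  0.12  -0.707]
0 0.13 [ 0.716 -0.076  0.236] (array([-0.126,  0.438,  1.802, -0.649,  0.07 , -2.87 ]), np.float64(0.2563709314616435)) [ 0.697  0.12  -0.707]
10 0 [ 0.626 -0.092  0.144] (array([-0.17 ,  0.461,  1.969, -0.721,  0.07 , -2.87 ]), np.float64(0.2468733373189126)) [ 0.565  0.098 -0.819]
10 0.13 [ 0.717 -0.076  0.236] (array([-0.121,  0.449,  1.804, -0.664,  0.105, -2.87 ]), np.float64(0.24883140329932585)) [ 0.565  0.098 -0.819]
20 0 [ 0.627 -0.092  0.145] (array([-0.177,  0.479,  1.98 , -0.748,  0.07 , -2.87 ]), np.float64(0.22265623074616037)) [ 0.416  0.072 -0.906]
20 0.13 [ 0.717 -0.076  0.237] (array([-0.067,  0.466,  1.723, -0.616,  0.344, -2.87 ]), np.float64(0.3067740353512441)) [ 0.416  0.072 -0.906]
30 0 [ 0.627 -0.092  0.145] (array([-0.11 ,  0.497,  1.905, -0.685,  0.305, -2.87 ]), np.float64(0.2850988233047936)) [ 0.255  0.044 -0.966]
30 0.13 [ 0.718 -0.076  0.237] (array([-0.023,  0.5  ,  1.622, -0.561,  0.586, -2.87 ]), np.float64(0.3485862883033499)) [ 0.255  0.044 -0.966]
```

```bash
sed -i "s/b.x,np.abs(b.fun\[:3/np.r_[b.x[:6],np.pi\/2,b.x[7]],np.abs(b.fun[:3/" kin.py
cat > ins.py <<'E'
from kin import *
np.set_printoptions(precision=3,suppress=True)
yaw=np.radians(9.8);a=np.array([np.cos(yaw)*.7071,np.sin(yaw)*.7071,.7071])
x0=-a; y0=np.array([-np.sin(yaw),np.cos(yaw),0]); R0=np.column_stack([x0,y0,np.cross(x0,y0)])
E
python3 - <<'E'
from ins import *
k,e=fitk();print(k,e)
F=np.array([.5945,-.0973,.108])
for tilt in (0,10,20,30):
  R=R0@ry(np.radians(tilt))
  for s in (0,.07,.14):
    g=F+a*(.048+s);p=g-R[:,2]*.003
    print(tilt,s,p,ik(p,R,k,S[-2][0]),R[:,2])
E
```

```text
[0.001 0.259 0.487 0.437 0.041 0.256 1.571 0.047] 0.00017715219796152204
0 0 [ 0.626 -0.092  0.144] (array([-0.311,  0.442,  1.913,  0.962,  0.311, -2.87 ]), np.float64(0.102160209232666)) [ 0.697  0.12  -0.707]
0 0.07 [ 0.675 -0.083  0.194] (array([-0.297,  0.439,  1.823,  0.984,  0.353, -2.87 ]), np.float64(0.04060886376304129)) [ 0.697  0.12  -0.707]
0 0.14 [ 0.723 -0.075  0.243] (array([-0.276,  0.446,  1.707,  0.905,  0.399, -2.763]), np.float64(6.7812031792069405e-06)) [ 0.697  0.12  -0.707]
10 0 [ 0.626 -0.092  0.144] (array([-0.331,  0.461,  1.907,  0.908,  0.357, -2.87 ]), np.float64(0.0012381200872647602)) [ 0.565  0.098 -0.819]
10 0.07 [ 0.675 -0.083  0.194] (array([-0.288,  0.451,  1.76 ,  0.628,  0.447, -2.535]), np.float64(7.855719263982763e-06)) [ 0.565  0.098 -0.819]
10 0.14 [ 0.724 -0.075  0.243] (array([-0.25 ,  0.465,  1.595,  0.457,  0.561, -2.317]), np.float64(7.855748034080179e-06)) [ 0.565  0.098 -0.819]
20 0 [ 0.627 -0.092  0.145] (array([-0.296,  0.477,  1.802,  0.406,  0.503, -2.36 ]), np.float64(8.69153757454555e-06)) [ 0.416  0.072 -0.906]
20 0.07 [ 0.675 -0.083  0.194] (array([-0.258,  0.481,  1.645,  0.3  ,  0.637, -2.207]), np.float64(8.691533280980046e-06)) [ 0.416  0.072 -0.906]
20 0.14 [ 0.724 -0.075  0.244] (array([-0.224,  0.507,  1.468,  0.235,  0.774, -2.102]), np.float64(8.69191600072483e-06)) [ 0.416  0.072 -0.906]
30 0 [ 0.627 -0.092  0.145] (array([-0.263,  0.515,  1.687,  0.168,  0.708, -2.12 ]), np.float64(9.263274317272696e-06)) [ 0.255  0.044 -0.966]
30 0.07 [ 0.676 -0.083  0.194] (array([-0.229,  0.53 ,  1.52 ,  0.134,  0.854, -2.047]), np.float64(9.263274200588256e-06)) [ 0.255  0.044 -0.966]
30 0.14 [ 0.725 -0.075  0.244] (array([-0.2  ,  0.567,  1.33 ,  0.112,  1.002, -1.99 ]), np.float64(9.263273724635646e-06)) [ 0.255  0.044 -0.966]
```

Run:
```python
from h import *
import kin
y=np.radians(166.45);c,s=np.cos(y),np.sin(y)
R=np.array([[c,s,0],[s,-c,0],[0,0,-1.]])@kin.ry(np.radians(30))
g=np.array([.5892,-.357,.05]);p=g-R[:,2]*.003
k,_=kin.fitk();print(kin.ik(p,R,k,kin.S[-2][0]))
pr=plan(p+[0,0,.06],R1=R,n=3);print(pr)
print(plan(p,R1=R,n=2,cmd=pr))
```

```text
(array([-0.5538,  1.076 ,  0.9162, -0.1571,  1.6501, -1.8604]), np.float64(5.6671334291991116e-12))
n 3
[-0.16, 0.02, 0.42, -0.0, 0.009, -0.0]
[-0.18, 0.02, 0.41, -0.0, 0.01, -0.0]
[-0.198, 0.011, 0.397, -0.0, 0.009, -0.0]
(array([ 0.5906, -0.3574,  0.1126]), array([[-0.8426,  0.2347, -0.4846],
       [ 0.2037,  0.9721,  0.1166],
       [ 0.4985, -0.0004, -0.8669]]))
n 2
[-0.5, 0.0, 0.87, -0.0, 0.0, -0.0]
[-0.497, 0.001, 0.864, -0.0, 0.0, -0.0]
(array([ 0.5906, -0.3574,  0.0526]), array([[-0.8426,  0.2347, -0.4846],
       [ 0.2037,  0.9721,  0.1166],
       [ 0.4985, -0.0004, -0.8669]]))
```

>>> apply_moves:
  series:
    - [[-0.16,0.02,0.42,0,0.0093,0],[-0.18,0.02,0.41,0,0.0093,0],[-0.2,0.01,0.4,0,0.0093,0],[-0.3,0,0.5,0,0,0],[-0.3,0,0.5,0,0,0],[-0.25,0,0.45,0,0,0],[-0.15,0,0.28,0,0,0],[0,0,0,0,0,0]]

```text
clock: 25.7
tcp_pos: [0.5897, -0.3568, 0.0492]
eef_rot: [[-0.841, 0.235, -0.488], [0.202, 0.972, 0.119], [0.502, 0.001, -0.865]]
contact_force: [0.8, -0.1, -0.4]
opening: 0.502
gripper_force: 0.0
```

>>> apply_moves:
  series:
    - [[0,0,0,0,0,0],[0,0,0,0,0,0],[0,0,0,0,0,0]]

```text
clock: 25.95
tcp_pos: [0.5913, -0.3575, 0.0528]
eef_rot: [[-0.843, 0.234, -0.485], [0.203, 0.972, 0.116], [0.498, -0.001, -0.867]]
contact_force: [0.1, 0.3, 0.4]
opening: 0.501
gripper_force: 0.0
```

```bash
python3 look.py wrist w19 dip_rod
python3 - <<'E'
from fit import *
q=load('w19');o=monitor.observe();R=np.array(o['eef_rot']);t=np.array(o['tcp_pos'])
m=q['det']['dip_rod'][0][2];ys,xs=np.nonzero(m)
P=[]
for r in range(ys.min(),ys.max()+1,8):
    c=xs[ys==r]
    if len(c): P.append(R.T@(atz(q,[r,c.mean()],.05)-t)); print(r,c.min(),c.max(),P[-1],atz(q,[r,c.mean()],.05))
E
```

```text
26.0 [ 0.5912 -0.3575  0.0526] 166.43143144990802
dip_rod 0.68 [215.  259.1] (np.int64(0), np.int64(383), np.int64(230), np.int64(280))
dip_rod 0.51 [19.4 61.1] (np.int64(0), np.int64(51), np.int64(0), np.int64(110))
0 249 261 [ 0.1385 -0.0004  0.0826] [ 0.4343 -0.32    0.05  ]
8 250 261 [ 0.1335 -0.0001  0.0797] [ 0.4399 -0.3211  0.05  ]
16 250 261 [ 0.1286 -0.0001  0.0769] [ 0.4454 -0.3224  0.05  ]
24 250 261 [ 0.1238 -0.0001  0.0741] [ 0.4509 -0.3237  0.05  ]
32 250 261 [ 0.119  -0.0001  0.0713] [ 0.4562 -0.325   0.05  ]
40 250 261 [ 0.1143 -0.0002  0.0686] [ 0.4615 -0.3263  0.05  ]
48 250 261 [ 0.1096 -0.0002  0.0659] [ 0.4668 -0.3276  0.05  ]
56 250 261 [ 0.105  -0.0002  0.0632] [ 0.472  -0.3288  0.05  ]
64 250 261 [ 0.1004 -0.0002  0.0606] [ 0.4771 -0.3301  0.05  ]
72 250 261 [ 0.0959 -0.0002  0.058 ] [ 0.4821 -0.3313  0.05  ]
80 249 262 [ 0.0915 -0.0002  0.0555] [ 0.4871 -0.3325  0.05  ]
88 249 262 [ 0.0871 -0.0002  0.0529] [ 0.4921 -0.3337  0.05  ]
96 249 262 [ 0.0827 -0.0002  0.0504] [ 0.4969 -0.3349  0.05  ]
104 249 262 [ 0.0784 -0.0002  0.0479] [ 0.5018 -0.3361  0.05  ]
11
[... 1211 characters left out ...]
 242 270 [ 0.0018 -0.0001  0.0038] [ 0.5877 -0.3566  0.05  ]
272 242 270 [-0.0016 -0.0001  0.0019] [ 0.5915 -0.3576  0.05  ]
280 242 270 [-0.0049 -0.0001 -0.0001] [ 0.5953 -0.3585  0.05  ]
288 242 270 [-0.0083 -0.0001 -0.002 ] [ 0.5991 -0.3594  0.05  ]
296 242 270 [-0.0116 -0.0001 -0.0039] [ 0.6028 -0.3603  0.05  ]
304 242 270 [-0.0149 -0.0001 -0.0058] [ 0.6064 -0.3612  0.05  ]
312 242 269 [-0.0181 -0.0004 -0.0077] [ 0.61   -0.3623  0.05  ]
352 241 271 [-0.0338 -0.0001 -0.0167] [ 0.6277 -0.3663  0.05  ]
360 241 271 [-0.0369 -0.0001 -0.0185] [ 0.6311 -0.3672  0.05  ]
368 242 270 [-0.0399 -0.0002 -0.0202] [ 0.6345 -0.368   0.05  ]
376 242 271 [-0.0429  0.0001 -0.0219] [ 0.6379 -0.3686  0.05  ]
```

>>> apply_moves:
  series:
    - [[0,0,0,0,0,0],[0,0,0,0,0,0],[0,0,0,0,0,0],[0,0,0,0,0,0],[0,0,0,0,0,0],[0,0,0,0,0,0],[0,0,0,0,0,0]]
  jaw: -1
  newtons: 45

```text
clock: 26.63
tcp_pos: [0.5908, -0.3572, 0.0515]
eef_rot: [[-0.842, 0.234, -0.486], [0.203, 0.972, 0.117], [0.5, 0.0, -0.866]]
contact_force: [-0.1, -0.1, -0.5]
opening: 0.143
gripper_force: 45.0
```

Run:
```python
from h import *
import kin,json
o=monitor.observe();R=np.array(o['eef_rot']);t=np.array(o['tcp_pos'])
O=np.array([.542,-.3458,.05]);y=np.radians(166.5);print(o['opening']*93,t,'origin in tool',R.T@(O-t),'rod x in tool',R.T@[np.cos(y),np.sin(y),0])
y=np.radians(166.45)
# lift 0.2 along world z : then to pre-insert
u=R.T@[0,0,1];print('up in tool',u)
```

```text
13.337896051110164 [ 0.5908 -0.3572  0.0515] origin in tool [ 0.0427 -0.0004  0.0263] rod x in tool [ 0.8658 -0.0008  0.5004]
up in tool [ 0.5004  0.     -0.8658]
```

>>> apply_moves:
  series:
    - [[0.25,0,-0.43,0,0,0],[0.5,0,-0.87,0,0,0],[0.5,0,-0.87,0,0,0],[0.5,0,-0.87,0,0,0],[0.5,0,-0.87,0,0,0],[0.5,0,-0.87,0,0,0],[0.5,0,-0.87,0,0,0],[0.5,0,-0.87,0,0,0]]

```text
clock: 27.3
tcp_pos: [0.591, -0.3571, 0.28]
eef_rot: [[-0.842, 0.234, -0.486], [0.203, 0.972, 0.117], [0.5, -0.0, -0.866]]
contact_force: [0.6, -0.7, -0.4]
opening: 0.147
gripper_force: 45.0
```

>>> apply_moves:
  series:
    - [[0.3,0,-0.5,0,0,0],[0,0,0,0,0,0],[0,0,0,0,0,0],[0,0,0,0,0,0]]

```text
clock: 27.63
tcp_pos: [0.5907, -0.357, 0.2934]
eef_rot: [[-0.841, 0.234, -0.488], [0.202, 0.972, 0.118], [0.502, 0.001, -0.865]]
contact_force: [0.4, 0.1, -0.9]
opening: 0.144
gripper_force: 45.0
```

```bash
python3 look.py wrist w20 dip_rod
cat >> ins.py <<'E'
F=np.array([.5945,-.0973,.108]);OT=np.array([.0427,-.0004,.0263]);R1=R0@ry(np.radians(30))
def tcp_at(s,F=F): return F+a*s-R1@OT
E
python3 - <<'E'
from h import *
import ins,kin
k,e=kin.fitk();print(e)
for s in (.18,.15,0): print(s,ins.tcp_at(s),kin.ik(ins.tcp_at(s),ins.R1,k,[-.25,.5,1.6,.15,.75,-2.1]))
o=monitor.observe();print(o['opening'],o['gripper_force'],o['tcp_pos'])
plan(ins.tcp_at(.18),R1=ins.R1,n=12)
from fit import *
q=load('w20');R=np.array(o['eef_rot']);t=np.array(o['tcp_pos']);m=q['det']['dip_rod'][0][2];ys,xs=np.nonzero(m)
for r in range(ys.min(),280,24):
    c=xs[ys==r]
    if len(c): print(r,c.min(),c.max())
E
```

```text
27.6833 [ 0.5906 -0.357   0.2929] 166.48353187741102
dip_rod 0.78 [213.1 256.9] (np.int64(0), np.int64(383), np.int64(229), np.int64(282))
dip_rod 0.71 [ 24.  223.2] (np.int64(12), np.int64(30), np.int64(177), np.int64(320))
0.0001859055872497628
0.18 [ 0.754 -0.069  0.272] (array([-0.184,  0.601,  1.206,  0.102,  1.09 , -1.962]), np.float64(9.263259910796684e-06))
0.15 [ 0.733 -0.073  0.251] (array([-0.195,  0.577,  1.298,  0.109,  1.024, -1.982]), np.float64(9.26327282946282e-06))
0 [ 0.628 -0.091  0.144] (array([-0.261,  0.517,  1.685,  0.167,  0.708, -2.118]), np.float64(9.263279879156983e-06))
0.14824328510461765 44.99925971031189 [ 0.591 -0.357  0.293]
n 12
[-0.25, 0.88, -0.08, 0.001, -0.01, -0.005]
[-0.28, 0.87, -0.06, 0.001, -0.01, -0.006]
[-0.32, 0.86, -0.05, 0.001, -0.01, -0.005]
[-0.35, 0.85, -0.04, 0.001, -0.01, -0.006]
[-0.38, 0.84, -0.02, 0.001, -0.01, -0.005]
[-0.41, 0.83, 0.0, 0.001, -0.011, -0.005]
[-0.43, 0.81, 0.03, 0.001, -0.01, -0.006]
[-0.46, 0.8, 0.05, 0.0, -0.011, -0.005]
[-0.48, 0.78, 0.08, 0.001, -0.011, -0.006]
[-0.5, 0.76, 0.11, 0.0, -0.01, -0.005]
[-0.52, 0.75, 0.14, 0.001, -0.011, -0.006]
[-0.535, 0.732, 0.173, 0.0, -0.01, -0.005]
0 249 261
24 249 262
48 249 262
72 249 262
96 249 262
120 249 263
144 249 262
168 248 263
192 241 268
216 242 269
240 242 269
264 242 269
```

>>> apply_moves:
  series:
    - [[-0.25,0.88,-0.1,0.001,-0.0102,-0.0055],[-0.28,0.87,-0.08,0.001,-0.0102,-0.0055],[-0.32,0.86,-0.05,0.001,-0.0102,-0.0055],[-0.35,0.85,-0.04,0.001,-0.0102,-0.0055],[-0.38,0.84,-0.02,0.001,-0.0104,-0.0055],[-0.41,0.83,0,0.001,-0.0106,-0.0055],[-0.43,0.81,0.03,0.0005,-0.0105,-0.0055],[-0.46,0.8,0.05,0.0005,-0.0105,-0.0055]]

```text
clock: 28.4
tcp_pos: [0.7003, -0.164, 0.2809]
eef_rot: [[-0.999, -0.042, 0.003], [-0.041, 0.999, 0.03], [-0.005, 0.03, -1.0]]
contact_force: [0.8, 0.1, -0.7]
opening: 0.143
gripper_force: 45.0
```

>>> apply_moves:
  series:
    - [[-0.48,0.78,0.08,0.0005,-0.0105,-0.0055],[-0.5,0.76,0.11,0.0005,-0.0105,-0.0055],[-0.52,0.75,0.14,0.0005,-0.0105,-0.0055],[-0.53,0.73,0.17,0,-0.0105,-0.005],[0,0,0,0,0,0],[0,0,0,0,0,0],[0,0,0,0,0,0]]

```text
clock: 28.98
tcp_pos: [0.7534, -0.0699, 0.2747]
eef_rot: [[-0.95, -0.171, 0.259], [-0.164, 0.985, 0.047], [-0.264, 0.002, -0.965]]
contact_force: [-0.1, -0.6, -1.1]
opening: 0.141
gripper_force: 45.0
```

```bash
python3 look.py wrist w21 filler dip_rod rod_tip
python3 - <<'E'
from fit import *
import ins
q=load('w21');o=monitor.observe();R=np.array(o['eef_rot']);t=np.array(o['tcp_pos'])
print(t,R.tolist(),o['clock'],'targ',ins.tcp_at(.18),np.degrees(Ro.from_matrix(R.T@ins.R1).as_rotvec()))
print('mouth px',proj(q,ins.F),'tip px',proj(q,t+R@(ins.OT+.121*np.array([.8658,0,.5004]))))
for rs in ([.014],[.0105],[.014,.0105]): print(rs,fitt([q],ins.F,rs,ins.a,.108,.01))
q0=load('w16');print(fitt([q,q0],ins.F,[.014],ins.a,None,.01),fitt([q,q0],ins.F,[.014,.0105],ins.a,None,.01))
m=q['det']['dip_rod'][0][2];ys,xs=np.nonzero(m)
for r in range(ys.min(),280,16):
    c=xs[ys==r]
    if len(c): print(r,c.min(),c.max())
s=viewer.snapshot('scene')
import pickle;save(s,'s2');pickle.dump({k:v for k,v in s.items() if k!='frame'},open('s2.pkl','wb'))
tp=t+R@(ins.OT+.121*np.array([.8658,0,.5004]));d=finder.outline_of(s,'dip_rod')
print('scene tip exp',proj(s,tp),'handle end',proj(s,t+R@(ins.OT-.107*np.array([.8658,0,.5004]))))
for x in d[:3]:
    ys,xs=np.nonzero(x['mask']);print(x['p'],x['centre'],ys.min(),ys.max(),xs.min(),xs.max())
print([proj(s,ins.F)],[ (f['p'],f['centre']) for f in finder.find_in(s,'filler')[:2]], fitt([load('s2')],ins.F,[.014],ins.a,.108,.01))
E
```

```text
29.0333 [ 0.7535 -0.0703  0.275 ] -170.21250292268488
dip_rod 0.7 [211.1 255.1] (np.int64(0), np.int64(383), np.int64(230), np.int64(281))
rod_tip 0.56 [209.9 254.7] (np.int64(0), np.int64(383), np.int64(229), np.int64(281))
[ 0.754 -0.07   0.275] [[-0.9501290678131619, -0.17044581869580733, 0.26115699758116345], [-0.16380719782675013, 0.9853649824177482, 0.04714926685558127], [-0.26537135571994164, 0.0020184929989496897, -0.9641441641421543]] 29.1833 targ [ 0.754 -0.069  0.272] [ 0.115  0.389 -0.017]
mouth px [-90.733 255.014] tip px [-14.467 253.967]
[0.014] (array([ 0.586, -0.107,  0.108]), np.float64(10.686768531799316))
[0.0105] (array([ 0.589, -0.103,  0.108]), np.float64(11.368820190429688))
[0.014, 0.0105] (array([ 0.59 , -0.103,  0.108]), np.float64(16.882793426513672))
(array([ 0.594, -0.097,  0.106]), np.float64(32.537994384765625)) (array([ 0.594, -0.097,  0.109]), np.float64(49.42417526245117))
0 249 261
16 249 262
32 249 262
48 249 262
64 249 262
80 248 262
96 249 262
112 249 262
128 249 262
144 248 262
160 248 262
176 231 280
192 243 268
208 242 269
224 242 269
240 242 269
256 241 269
272 242 269
scene tip exp [204.501 203.047] handle end [212.111 156.94 ]
0.78 [122.5, 233.2] 110 141 219 262
0.76 [208.5, 167.6] 204 215 154 196
0.68 [192.2, 134.1] 181 204 121 154
[array([203.406, 212.464])] [] (array([ 0.602, -0.092,  0.108]), np.float64(9.486761093139648))
```

>>> apply_moves:
  series:
    - [[0,0.04,0.1,0,0.001,0],[0.43,0,0.25,0,0,0],[0.43,0,0.25,0,0,0],[0.43,0,0.25,0,0,0],[0.17,0,0.1,0,0,0],[0,0,0,0,0,0],[0,0,0,0,0,0]]

```text
clock: 29.92
tcp_pos: [0.7197, -0.0741, 0.2371]
eef_rot: [[-0.951, -0.172, 0.256], [-0.165, 0.985, 0.046], [-0.26, 0.002, -0.965]]
contact_force: [-0.5, -0.0, -0.5]
opening: 0.15
gripper_force: 45.0
```

Run:
```python
from h import *
import ins
o=monitor.observe();R=np.array(o['eef_rot']);t=np.array(o['tcp_pos'])
O=t+R@ins.OT;L=np.column_stack([ins.y0,np.cross(ins.a,ins.y0),ins.a]);rx=R@[.8658,0,.5004]
print('origin in filler (y0,perp,axis)',L.T@(O-ins.F),'tip',L.T@(O+.121*rx-ins.F),'ang',np.degrees(np.arccos(-rx@ins.a)))
p=viewer.snapshot('top');q=p;tip=O+.121*rx;print('top: tip',proj(p,tip),'mouth',proj(p,ins.F))
save(p,'t3');d=finder.outline_of(p,'dip_rod')
for x in d[:3]:
    ys,xs=np.nonzero(x['mask']);print(x['p'],x['centre'],ys.min(),ys.max(),xs.min(),xs.max(),xs[ys==ys.max()].mean())
```

```text
origin in filler (y0,perp,axis) [ 0.001 -0.     0.131] tip [ 0.001 -0.001  0.01 ] ang 0.2157770075808642
top: tip [150.033 289.081] mouth [152.798 289.709]
0.5 [275.9, 356.3] 271 281 329 375 373.0
0.37 [125.2, 321.5] 115 134 320 329 321.0
```

>>> apply_moves:
  series:
    - [[0.2,-0.02,0.115,0,0,0],[0.25,0,0.145,0,0,0],[0.25,0,0.145,0,0,0],[0.25,0,0.145,0,0,0],[0.25,0,0.145,0,0,0],[0,0,0,0,0,0]]

```text
clock: 30.52
tcp_pos: [0.6887, -0.0798, 0.2053]
eef_rot: [[-0.952, -0.171, 0.253], [-0.165, 0.985, 0.047], [-0.257, 0.003, -0.966]]
contact_force: [-0.3, -0.3, -1.1]
opening: 0.149
gripper_force: 45.0
```

>>> apply_moves:
  series:
    - [[0.37,0,0.215,0,0,0],[0.37,0,0.215,0,0,0],[0.37,0,0.215,0,0,0],[0.37,0,0.215,0,0,0],[0.37,0,0.215,0,0,0],[0.37,0,0.215,0,0,0],[0,0,0,0,0,0],[0,0,0,0,0,0]]

```text
clock: 31.18
tcp_pos: [0.6371, -0.0889, 0.1526]
eef_rot: [[-0.951, -0.171, 0.256], [-0.165, 0.985, 0.047], [-0.26, 0.002, -0.966]]
contact_force: [0.3, -0.8, -1.2]
opening: 0.144
gripper_force: 45.0
```

```bash
cat > st.py <<'E'
from h import *
import ins
o=monitor.observe();R=np.array(o['eef_rot']);t=np.array(o['tcp_pos'])
O=t+R@ins.OT;L=np.column_stack([ins.y0,np.cross(ins.a,ins.y0),ins.a]);rx=R@[.8658,0,.5004]
print('t',o['clock'],'origin',L.T@(O-ins.F),'tip',L.T@(O+.121*rx-ins.F),'ang',np.degrees(np.arccos(-rx@ins.a)),o['contact_force'],o['opening'],o['joint_positions'])
E
python3 st.py
```

```text
t 31.1833 origin [ 0.001 -0.001  0.012] tip [ 0.001 -0.001 -0.109] ang 0.20193483630805492 [ 0.294 -0.819 -1.241] 0.14404217211430712 [-0.255  0.519  1.657  0.164  0.733 -2.107]
```

Smooth, no contact. I go slowly to the stop.

>>> apply_moves:
  series:
    - [[0.087,0,0.05,0,0,0],[0.087,0,0.05,0,0,0],[0.058,0,0.033,0,0,0],[0.058,0,0.033,0,0,0],[0,0,0,0,0,0],[0,0,0,0,0,0]]

```text
clock: 31.68
tcp_pos: [0.63, -0.09, 0.1453]
eef_rot: [[-0.951, -0.172, 0.256], [-0.165, 0.985, 0.047], [-0.26, 0.002, -0.966]]
contact_force: [-0.6, 0.1, -1.3]
opening: 0.146
gripper_force: 45.0
```

>>> apply_moves:
  series:
    - [[0.043,0,0.025,0,0,0],[0,0,0,0,0,0],[0,0,0,0,0,0]]

```text
clock: 31.93
tcp_pos: [0.6289, -0.0902, 0.1442]
eef_rot: [[-0.951, -0.172, 0.256], [-0.165, 0.985, 0.047], [-0.26, 0.002, -0.966]]
contact_force: [0.2, -0.0, -1.0]
opening: 0.146
gripper_force: 45.0
```

```bash
python3 st.py
```

```text
t 31.9333 origin [ 0.001 -0.001  0.   ] tip [ 0.001 -0.001 -0.121] ang 0.1996209599893913 [ 0.157 -0.027 -0.978] 0.1461577920441787 [-0.261  0.518  1.683  0.171  0.708 -2.121]
```

>>> apply_moves:
  series:
    - [[0.029,0,0.017,0,0,0],[0.029,0,0.017,0,0,0],[0,0,0,0,0,0]]

```text
clock: 32.18
tcp_pos: [0.628, -0.0905, 0.1432]
eef_rot: [[-0.951, -0.172, 0.257], [-0.165, 0.985, 0.046], [-0.261, 0.002, -0.965]]
contact_force: [1.7, 1.5, 2.7]
opening: 0.149
gripper_force: 45.0
```

>>> apply_moves:
  series:
    - [[0.029,0,0.017,0,0,0],[0,0,0,0,0,0],[0,0,0,0,0,0]]

```text
clock: 32.43
tcp_pos: [0.628, -0.0906, 0.1432]
eef_rot: [[-0.951, -0.171, 0.259], [-0.165, 0.985, 0.046], [-0.263, 0.001, -0.965]]
contact_force: [3.5, 3.4, 5.2]
opening: 0.147
gripper_force: 45.0
```

>>> apply_moves:
  series:
    - [[0.029,0,0.017,0,0,0],[0,0,0,0,0,0],[0,0,0,0,0,0]]

```text
clock: 32.68
tcp_pos: [0.628, -0.0907, 0.1432]
eef_rot: [[-0.95, -0.171, 0.261], [-0.165, 0.985, 0.046], [-0.265, 0.001, -0.964]]
contact_force: [6.2, 3.8, 7.3]
opening: 0.146
gripper_force: 45.0
```

>>> apply_moves:
  series:
    - [[-0.1,0,-0.058,0,0,0],[-0.25,0,-0.145,0,0,0],[-0.35,0,-0.2,0,0,0],[-0.43,0,-0.25,0,0,0],[-0.43,0,-0.25,0,0,0],[-0.43,0,-0.25,0,0,0],[-0.43,0,-0.25,0,0,0],[-0.43,0,-0.25,0,0,0]]

```text
clock: 33.35
tcp_pos: [0.6951, -0.0788, 0.2118]
eef_rot: [[-0.952, -0.172, 0.254], [-0.165, 0.985, 0.046], [-0.259, 0.002, -0.966]]
contact_force: [1.0, 0.6, -1.6]
opening: 0.149
gripper_force: 45.0
```

>>> apply_moves:
  series:
    - [[-0.43,0,-0.25,0,0,0],[-0.43,0,-0.25,0,0,0],[-0.43,0,-0.25,0,0,0],[-0.43,0,-0.25,0,0,0],[-0.43,0,-0.25,0,0,0],[0,0,0,0,0,0]]

```text
clock: 33.85
tcp_pos: [0.7482, -0.0698, 0.2664]
eef_rot: [[-0.951, -0.172, 0.258], [-0.166, 0.985, 0.046], [-0.262, 0.001, -0.965]]
contact_force: [0.2, 0.5, -0.5]
opening: 0.15
gripper_force: 45.0
```

```bash
python3 st.py
python3 - <<'E'
from h import *
import ins,kin
o=monitor.observe();y=np.radians(190)
c,s=np.cos(y),np.sin(y);R=np.array([[c,s,0],[s,-c,0],[0,0,-1.]])@kin.ry(np.radians(30))
k,_=kin.fitk();p=np.array([.66,-.15,.27]);print(kin.ik(p,R,k,o['joint_positions']))
plan(p,R1=R,n=10)
E
```

```text
t 33.85 origin [0.001 0.    0.172] tip [ 0.    -0.     0.051] ang 0.2891340127158575 [ 0.249  0.49  -0.517] 0.15019059663321346 [-0.187  0.593  1.233  0.106  1.069 -1.97 ]
(array([-0.22 ,  0.845,  0.841, -0.207,  1.938, -1.992]), np.float64(1.9134693829414573e-12))
n 10
[0.32, -0.21, -0.1, 0.0, 0.013, -0.0]
[0.33, -0.21, -0.07, 0.0, 0.013, -0.0]
[0.33, -0.21, -0.05, 0.0, 0.012, -0.0]
[0.34, -0.21, -0.02, 0.0, 0.013, -0.0]
[0.34, -0.22, 0.01, 0.0, 0.012, -0.0]
[0.33, -0.21, 0.03, 0.0, 0.013, -0.0]
[0.33, -0.22, 0.06, 0.0, 0.012, -0.0]
[0.32, -0.21, 0.08, 0.0, 0.013, -0.0]
[0.32, -0.21, 0.11, 0.0, 0.012, -0.0]
[0.308, -0.218, 0.133, 0.0, 0.013, -0.0]
```

>>> apply_moves:
  series:
    - [[-0.26,0,-0.6,0,0.0125,0],[0.33,-0.21,-0.07,0,0.0125,0],[0.33,-0.21,-0.05,0,0.0125,0],[0.34,-0.21,-0.02,0,0.0125,0],[0.34,-0.22,0.01,0,0.0125,0],[0.33,-0.21,0.03,0,0.0125,0],[0.33,-0.22,0.06,0,0.0125,0],[0.32,-0.21,0.08,0,0.0125,0]]

```text
clock: 34.52
tcp_pos: [0.6868, -0.1262, 0.2856]
eef_rot: [[-0.918, -0.171, -0.357], [-0.16, 0.985, -0.06], [0.362, 0.002, -0.932]]
contact_force: [0.1, 0.2, -0.8]
opening: 0.147
gripper_force: 45.0
```

>>> apply_moves:
  series:
    - [[0.32,-0.21,0.11,0,0.0125,0],[0.3,-0.2,0.13,0,0.0125,0],[0,0,0,0,0,0],[0,0,0,0,0,0],[0,0,0,0,0,0],[0,0,0,0,0,0],[0,0,0,0,0,0]]

```text
clock: 35.1
tcp_pos: [0.6702, -0.1409, 0.2874]
eef_rot: [[-0.855, -0.172, -0.49], [-0.15, 0.985, -0.084], [0.497, 0.002, -0.868]]
contact_force: [0.1, -0.4, -0.5]
opening: 0.146
gripper_force: 45.0
```

```bash
python3 look.py wrist w22 dip_rod
python3 - <<'E'
from fit import *
o=monitor.observe();R=np.array(o['eef_rot']);t=np.array(o['tcp_pos'])
import ins
rx=R@[.8658,0,.5004];print('origin',t+R@ins.OT,'tip',t+R@ins.OT+.121*rx,'pitch',np.degrees(np.arcsin(rx[2])),o['gripper_force'],o['opening'],np.abs(o['dq']).max())
q=load('w22');m=q['det']['dip_rod'][0][2];ys,xs=np.nonzero(m)
print([(r,xs[ys==r].min(),xs[ys==r].max()) for r in (8,96,168,176,184,192,216)if (ys==r).any()])
p=viewer.snapshot('top');save(p,'t4')
for n in ('cover','flask','mug','feed_bottle','seed_jar','scoop','pinch_bowl','tea_tin'):
    d=finder.find_in(p,n)[:3];print(n,[(round(x['p'],2),np.round(x['centre']).tolist()) for x in d])
E
```

```text
35.15 [ 0.6702 -0.141   0.2874] -170.04358147513818
dip_rod 0.91 [213.4 255.7] (np.int64(0), np.int64(383), np.int64(230), np.int64(281))
origin [ 0.621 -0.15   0.286] tip [ 0.502 -0.171  0.285] pitch -0.16957494290964634 44.99919891357422 0.14568519042333772 0.00569122867860454
[(8, np.int64(249), np.int64(261)), (96, np.int64(249), np.int64(263)), (168, np.int64(247), np.int64(262)), (176, np.int64(230), np.int64(280)), (184, np.int64(231), np.int64(280)), (192, np.int64(241), np.int64(268)), (216, np.int64(242), np.int64(269))]
cover [(0.24, [216.0, 129.0])]
flask []
mug [(0.95, [131.0, 135.0])]
feed_bottle [(0.67, [124.0, 321.0]), (0.56, [125.0, 196.0])]
seed_jar [(0.77, [140.0, 227.0])]
scoop []
pinch_bowl [(0.77, [216.0, 128.0])]
tea_tin [(0.93, [224.0, 400.0])]
```

Rod is level and unslipped in the jaws. I lower it to 25 cm, let it settle and hand in.

>>> apply_moves:
  series:
    - [[-0.2,0,0.35,0,0,0],[-0.2,0,0.35,0,0,0],[-0.18,0,0.31,0,0,0],[0,0,0,0,0,0],[0,0,0,0,0,0],[0,0,0,0,0,0],[0,0,0,0,0,0],[0,0,0,0,0,0]]

```text
clock: 36.32
tcp_pos: [0.6703, -0.1412, 0.2524]
eef_rot: [[-0.854, -0.172, -0.491], [-0.15, 0.985, -0.084], [0.498, 0.002, -0.867]]
contact_force: [-0.8, -0.6, -0.6]
opening: 0.145
gripper_force: 45.0
```

Run:
```python
from h import *
import ins
o=monitor.observe();R=np.array(o['eef_rot']);t=np.array(o['tcp_pos']);rx=R@[.8658,0,.5004]
print((t+R@ins.OT)[2],rx[2],o['gripper_force'],np.abs(o['dq']).max())
print(env.close_job())
```

```text
0.25088967756990244 -0.0026422712025526572 44.99934911727905 0.0028730547360729377
the job is handed in; nothing more can be done
None
```

I handed the job in at about 36 s; no verdict came back: basket, spacer and cover are in the well, and the dip rod went to its stop and is now held level and still at 25 cm. My checks before hand-in agreed, but I skipped the enlarged confirming crop for the rings and rod, and the last top view did not show the flask or spoon.

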